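# Put the bench tools back in the shadow tray

## Robot

A 6-joint arm with a two-finger parallel gripper is mounted at the origin on the work surface. World frame = base frame: x ahead of the robot, y to its left, z up, the work surface at z = 0. Lengths are in m, angles in rad, forces in N, time in s.
With the tool pointing down it reaches from about 0.275 to 0.85 m from the base axis. Payload 5.2 kg.
Tool frame: the origin (TCP) lies midway between the tips of the shut fingers; the grasp point (between the pads) lies 19 mm behind it; z points along the fingers, x is the direction in which the jaws open and shut, and the axes are right-handed (so a half turn about z gives the same grasp; the last joint's range is limited). The gripper opens to 85 mm and grips with 20 to 120 N. Pads are 22 mm wide; open, the fingers measure 114 mm over their backs; the gripper's body (76 mm by 85 mm) begins 54 mm behind the grasp point. The pads swing forward as they close: fully open they stand 13 mm farther back than shut.
Start: joints at [-1.489, 0.259, 1.535, -0, 1.348, -0.203], TCP at [0.155, -0.528, 0.231] pointing down, gripper open.
Joint ranges: [-3.14, 3.14], [-0.91, 2.08], [0.19, 2.58], [-1.22, 4.36], [0.22, 2.71], [-3.12, 3.12]. Speed limits (rad/s): [2.57, 2.57, 3.14, 3.14, 3.14, 3.14].

## Interface

Orientations are given as [roll, pitch, yaw] about the fixed x, y, z axes, in that order (R = Rz(yaw) Ry(pitch) Rx(roll)).
In Python, from bench import status, imaging, manip, find_in, spot_point gives the robot as it stands. The module is installed in compiled form; this text tells all that it offers.
- The arm moves only by the tool jog_arm, never from a script. Its argument "plan" is a list of rows, each a list of 3 entries, a list of its own where there are three numbers: the shift along the tool's x, y, z in m, then the turn about the tool's z in rad, then the opening, from 0 (shut) to 1 (fully open). A call has exactly 10 rows; each row shifts and turns the pose as measured when the row begins, along the tool's axes as they then stand; what a row does not reach is not made up. A row lasts 1/10 s, in which the tool goes at most 50 mm and 8.59 degrees, less where a joint would pass 70% of its speed; a pose out of reach is approached as far as the arm can. A call with a gripper value outside its range is refused whole. The fingers move at their own pace and stop on an object; the grip force is fixed at half the most. Time passes only in rows, so rows that do not move let the fingers close, or fill a call up. It gives the time, the measured TCP pose, the force and the opening at its end, in the units of the state.
- status.get_obs(): the state, without advancing time (a new reading comes with each control period).
- imaging.get_image(name): name is "scene" or "top"; returns the picture (384x512x3 uint8, red, green, blue); there is no depth.
- imaging.calibration(name): a dict with "K" (3x3 intrinsics, pixels), "world_from_camera" (4x4, takes a point from camera to world coordinates). Camera axes: x right, y down, z forward; pixel columns grow to the right and rows downward; lengths in m; the calibration is good to about 2 mm. A picture is of the moment at which its call begins. calibration takes no time and is no camera call.
- manip.hand_in(): hands the job in, once; it reports no verdict.
Trained networks look in the newest picture that a camera, given by its name, has taken for a name from the list of things; names that differ only in an ending like _2 or _b are one class to them, and where a whole thing is asked for, a point or a joint stands for the part that bears it (a point fixed in the world has none). Each returns a list of dicts, best first, with "p" (0 to 1); they miss things now and then, are a little off and sometimes report something else, mostly with a low value. They report only what shows in the picture. A call takes as long as a camera call. They do not tell look-alikes from the thing itself.
- find_in(name, camera): "extent" ([left, top, width, height] in pixels, round what is visible of it).
- spot_point(name, camera): "centre" ([column, row] in pixels: a listed point, or the origin of a listed thing).
The state is a dict: "clock": time; "joint_positions": joint angles; "dq": joint speeds; "effort": joint torques, N m; "tool_pos": TCP position; "tool_rot": TCP orientation; "ft_force": force on the tool from outside, world axes, zero at the start; "moment": the same for the moment, N m; "grip_width": opening from 0.0 (shut) to 1.0 (fully open).
Only numpy, scipy, OpenCV 4.12 (cv2) and the standard library are available. Lean on these libraries where they do the work, as an engineer would, in place of code of your own. Each camera call takes 0.05 s, during which the arm holds its last target.

## Task

Put the spanner, the caliper and the yellow screwdriver back in the foam shadow tray, each lying fully down in the cut-out of its own shape. The screwdriver's cut-out has a red spring-loaded keeper at its near end: push the keeper back with the butt of the screwdriver's handle, lay the screwdriver down in the gap and let the keeper hold it there. Leave the other things on the desk where they are.

Things in the scene. Friction and masses are not known exactly. Their poses are not given: they have to be found in the camera images.
- tray: Fixed shadow tray, 234 x 226 x 24 mm; origin under its centre, on the desk. Foam top 22 mm, pocket floors 6 mm above the desk. Pockets run along tray x (away from the robot, yaw within 0.3 rad) at tray y +78 mm (spanner), 0 (caliper), -78 mm (screwdriver). A finger trough, pocket-deep, at tray x -27 to +27 mm crosses all three, so fingers can go down beside each tool's middle.
- pocket_spanner (a point): Where point spanner_mid belongs when the spanner is seated; axes as the tray. Seated, the ring end points to tray +x. Pocket about 2.5 mm wider than the spanner on each side and 3 mm longer at each end.
- pocket_caliper (a point): Where point caliper_mid belongs when the caliper is seated; axes as the tray. Seated, the jaws' end points to tray +x and the long jaws to tray -y. Pocket about 2.5 mm wider than the caliper on every side.
- pocket_screwdriver (a point): Where point screwdriver_mid belongs when the screwdriver is seated; axes as the tray. Seated, the blade points to tray +x. Handle part of the pocket 25 mm wide, shaft slot 12 mm wide and closed at tray x = +96 mm (1 mm past the seated blade's end, tight against which the keeper pushes it).
- keeper (a joint): Travel of the red sprung keeper block (m): 0 at rest, up to 0.020 as it is pushed towards tray -x. About 3 N at rest, 5.4 N at full travel; springs back by itself. At rest it leaves the screwdriver's pocket about 9 mm too short; with the screwdriver seated it reads about 0.009. At 0.012 to 0.015 the gap is long enough to lower the screwdriver.
- keeper_face (a point): Centre, across, of the keeper's upright front face, which looks to tray +x; at rest at tray x = -65 mm, y = -78 mm. The red block is 10 mm thick, 22 mm wide and its top is 42 mm above the desk (20 mm above the foam); this point is 32 mm above the desk.
- spanner_mid (a point): Steel combination spanner, 168 mm long, 10 mm thick; this point is at the middle of its shank, 5 mm above its underside. Shank 12 mm wide and 8 mm thick (1 to 9 mm above the underside). Ring end 26 mm across, centred 70 mm towards +x; open end 36 mm wide, reaching 85 mm towards -x. Its x axis runs along the tool towards the ring end, z up.
- spanner_tip (a point): Centre of the spanner's ring end, 70 mm from spanner_mid.
- caliper_mid (a point): Pocket caliper, 155 mm long; this point is near the middle of its black housing, 7 mm above its underside. Housing 60 mm long (-25 to +35 mm), 24 mm wide, 14 mm thick; aluminium beam 12 mm wide to -90 mm; jaws at +41 to +65 mm, the long pair reaching 36 mm to -y, the short pair 16 mm to +y. Its x axis points along the beam to the jaws' end, z up.
- caliper_tip (a point): Point on the beam line amid the jaws, 60 mm from caliper_mid, at the same height.
- screwdriver_mid (a point): Screwdriver with a square yellow handle 20 x 20 mm with a red band, 170 mm long; this point is on its axis, 10 mm above its underside, 18 mm behind the handle's front end. The handle's butt is 75 mm towards -x, the end of the 7 mm steel shaft 95 mm towards +x. Its x axis runs along the tool towards the blade, z up.
- screwdriver_tip (a point): End of the screwdriver's blade, 95 mm from screwdriver_mid.
- mouse: Black computer mouse, 100 x 60 x 26 mm, bystander; origin under its centre.
- parts_tin: Open green tin, 85 x 120 x 30 mm, bystander; origin under its centre.
- heatsink: Finned aluminium heat sink, 50 x 50 x 27 mm, bystander; origin under its centre.
- flux_jar: Amber jar with a black cap, 44 mm across, 50 mm high, bystander; origin under its centre.
- circuit_board: Green circuit board with parts on it, 70 x 54 x 17 mm, bystander; origin under its centre.
Not all that is in view belongs to the job. What is meant by the part that bears caliper_mid is not purple, and is the larger of those in its own colour. There is more than one size of the part that bears screwdriver_mid; the job needs the larger.

How it is judged:
By the outcome, as a careful person would: the job done as asked, in the order asked, and still so for the second after the job is handed in, with the robot touching nothing.
It also fails if it takes over 70 s, if anything falls off the work surface, if the arm or the gripper's body presses on something with over 40 N, if the wrist force passes 120 N, or if a joint passes its speed limit or range.

## Working session

There is one attempt and no reset: what is moved stays moved. The work goes in short steps, Python scripts to look and compute and a tool call to move; the robot and the scene stay as the last step left them, time stands still between calls to the robot, and variables do not carry over. Pictures are saved under pics/ and viewed, and the job is handed in when it is done.

Besides the shell and the picture viewer there is one more tool, called after "Request:" as name(argument=value, ...) on one line, values as JSON. jog_arm: Moves the arm, as the interface text tells. Its arguments: {"type":"object","properties":{"plan":{"type":"array","items":{"type":"array"}}},"required":["plan"]}

```bash
mkdir -p pics; python3 - <<'E'
from bench import status, imaging, manip, find_in, spot_point
import cv2
print(status.get_obs())
for n in ("scene","top"):
    im=imaging.get_image(n); c=imaging.calibration(n); print(n,c)
    cv2.imwrite(f"pics/{n}0.png",cv2.resize(im[:,:,::-1],(800,600),interpolation=cv2.INTER_CUBIC))
    for k in ("spanner_mid","spanner_tip","caliper_mid","caliper_tip","screwdriver_mid","screwdriver_tip","tray","keeper_face","pocket_spanner","pocket_caliper","pocket_screwdriver"):
        print(n,k,[(d['centre'],round(d['p'],2)) for d in spot_point(k,n)])
E
```

```text
{'clock': 0.0, 'joint_positions': array([-1.48877761e+00,  2.59330516e-01,  1.53606822e+00, -2.90245875e-05,
        1.34800071e+00, -2.02759184e-01]), 'dq': array([-0.00134055, -0.00117012, -0.00114958, -0.00060514, -0.00182566,
        0.00143938]), 'effort': array([-8.99066508e-04, -4.46036696e+01, -2.90570068e+01, -3.55681041e-04,
        1.16986860e-02, -4.48723085e-06]), 'tool_pos': array([ 0.15450996, -0.52730711,  0.23048738]), 'tool_rot': array([-3.14125653e+00,  1.77547114e-03, -1.28601169e+00]), 'ft_force': array([-0.10665241, -0.24307459, -0.10630038]), 'moment': array([ 0.00267061,  0.04188361, -0.01154238]), 'grip_width': 0.9987661071939192}
scene {'K': array([[355.36988674,   0.        , 253.43235414],
       [  0.        , 355.36988674, 186.76721346],
       [  0.        ,   0.        ,   1.        ]]), 'world_from_camera': array([[ 0.74949954,  0.44748162, -0.48786333,  0.94481311],
       [ 0.66193518, -0.49587844,  0.56209108, -0.54014209],
       [ 0.00960452, -0.74422091, -0.6678645 ,  0.66434121],
       [ 0.        ,  0.        ,  0.        ,  1.        ]])}
sc
[... 1105 characters left out ...]
    ,  1.        ]])}
top spanner_mid [([313.1, 169.2], 0.71)]
top spanner_tip [([356.6, 191.6], 0.67), ([316.5, 148.3], 0.61), ([168.7, 184.6], 0.49)]
top caliper_mid [([355.5, 191.6], 0.64), ([334.0, 298.9], 0.63), ([370.3, 249.5], 0.5)]
top caliper_tip [([364.5, 176.2], 0.91), ([366.0, 239.2], 0.45), ([193.8, 197.9], 0.43)]
top screwdriver_mid [([264.4, 173.1], 0.78), ([229.1, 103.0], 0.43)]
top screwdriver_tip [([275.9, 154.4], 0.7), ([209.7, 117.7], 0.57)]
top tray [([168.9, 184.8], 0.92)]
top keeper_face [([190.1, 201.1], 0.43)]
top pocket_spanner [([142.2, 186.4], 0.78)]
top pocket_caliper [([167.9, 183.3], 0.92), ([363.4, 176.9], 0.27)]
top pocket_screwdriver [([194.5, 180.7], 0.92)]
```

View pics/scene0.png

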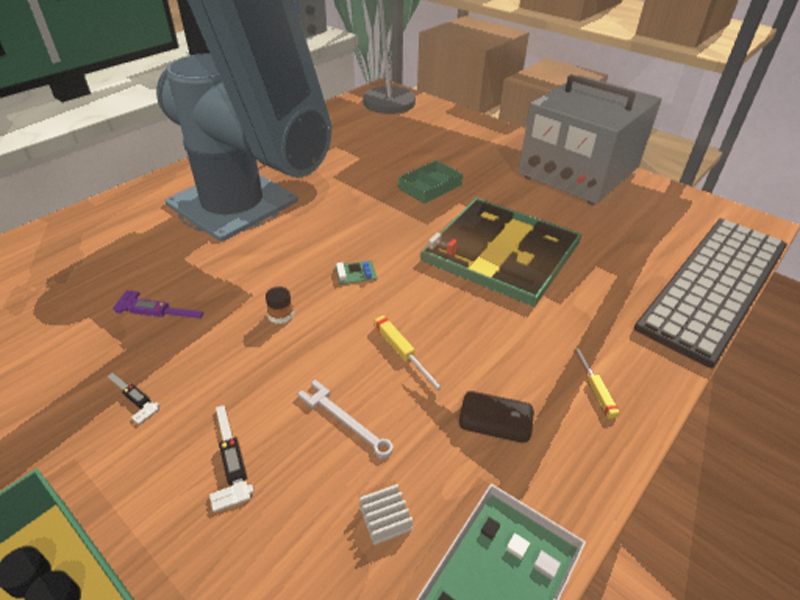

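View pics/top0.png

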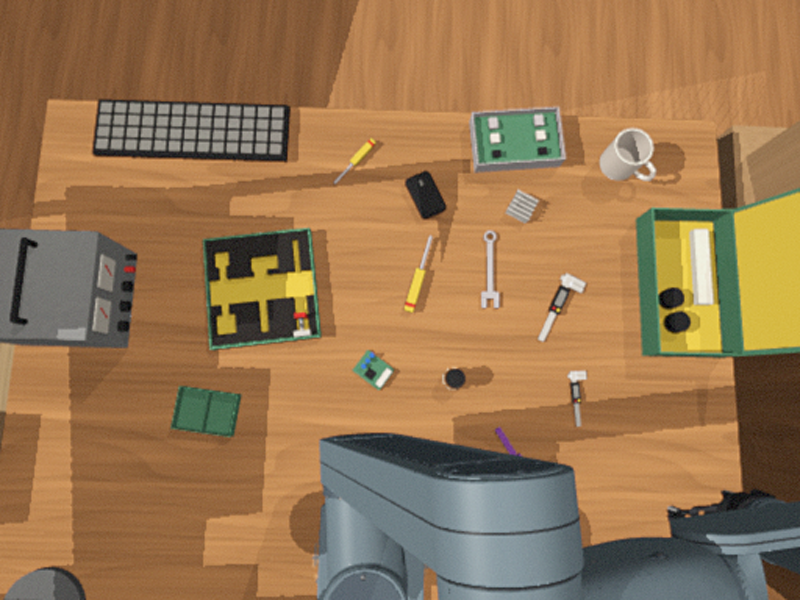

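The scene picture shows three tools that look like calipers (384-px scale). There is the purple one at (96,197), a small black one at (85,257), and a large black one at (145,293). In the top view the large black one is at (355,192) and the small one at (370,250). The job's caliper is the large black one: it isn't purple, and it's the larger of the two black ones. There are two yellow screwdrivers in the top view, a large one at (264,173) and a small one at (229,103). The job needs the large one. I'll confirm both with enlarged crops and measure them.

```bash
cat > h.py <<'E'
import numpy as np, cv2
from bench import status, imaging, manip, find_in, spot_point
C={n:imaging.calibration(n) for n in("scene","top")}
def w(n,px,z):
    K=C[n]["K"];T=C[n]["world_from_camera"]
    d=T[:3,:3]@np.linalg.inv(K)@np.array([px[0],px[1],1.]);o=T[:3,3]
    return o+d*(z-o[2])/d[2]
def proj(n,P):
    K=C[n]["K"];T=C[n]["world_from_camera"]
    q=K@(T[:3,:3].T@(np.array(P)-T[:3,3]));return q[:2]/q[2]
def tri(a,b):
    A=[];y=[]
    for n,px in(("scene",a),("top",b)):
        T=C[n]["world_from_camera"];d=T[:3,:3]@np.linalg.inv(C[n]["K"])@np.array([px[0],px[1],1.]);d/=np.linalg.norm(d)
        M=np.eye(3)-np.outer(d,d);A.append(M);y.append(M@T[:3,3])
    return np.linalg.solve(A[0]+A[1],y[0]+y[1])
E
python3 - <<'E'
from h import *
np.set_printoptions(precision=4,suppress=True)
S={"sp_mid":((222.2,267.8),(313.1,169.2),.005),"sp_tip":((244.7,288.2),(313.1,151),.005),"ca_mid":((145.4,293.2),(355.5,191.6),.007),"ca_tip":((158.2,316.8),(364.5,176.2),.007),
"sd_mid":((257.8,222.9),(264.4,173.1),.01),"sd_tip":((281.9,250.4),(275.9,154.4),.01),"ps":((332.9,144.7),(142.2,186.4),.011),"pc":((318.9,159.8),(167.9,183.3),.013),"pd":((312.4,168.1),(194.5,180.7),.016),"kf":((290,159),(190.1,201.1),.032)}
for k,(a,b,z) in S.items(): print(k,w("scene",a,z)[:2],w("top",b,z)[:2],tri(a,b))
a=imaging.get_image("scene");b=imaging.get_image("top")
t=lambda im,x,y,ww,h,W,H:cv2.resize(im[y:y+h,x:x+ww,::-1],(W,H),interpolation=cv2.INTER_CUBIC)
cv2.imwrite("pics/crop1.png",np.hstack([t(b,245,120,150,150,400,400),t(b,120,130,100,100,400,400)]))
cv2.imwrite("pics/crop2.png",t(a,60,190,240,160,800,533))
cv2.imwrite("pics/crop3.png",t(a,255,115,130,90,800,554))
E
```

```text
sp_mid [ 0.5896 -0.2328] [ 0.5967 -0.233 ] [ 0.594  -0.2337  0.0106]
sp_tip [ 0.6613 -0.2374] [ 0.6596 -0.2332] [ 0.6602 -0.2347  0.0007]
ca_mid [ 0.517 -0.384] [ 0.524  -0.3731] [ 0.5208 -0.3788  0.0068]
ca_tip [ 0.5788 -0.3984] [ 0.5769 -0.4045] [ 0.578  -0.4013  0.0091]
sd_mid [ 0.5636 -0.0826] [ 0.5779 -0.0703] [ 0.5708 -0.077   0.0129]
sd_tip [ 0.6605 -0.1098] [ 0.6429 -0.1075] [ 0.6509 -0.1048 -0.0042]
ps [0.5227 0.3295] [0.5227 0.3283] [0.5228 0.3284 0.0116]
pc [0.5348 0.2309] [0.5348 0.2449] [0.5327 0.2436 0.0058]
pd [0.5448 0.1814] [0.5451 0.1582] [0.5483 0.161  0.0285]
kf [0.4818 0.1548] [0.4752 0.1663] [0.4754 0.1669 0.0222]
```

View pics/crop1.png

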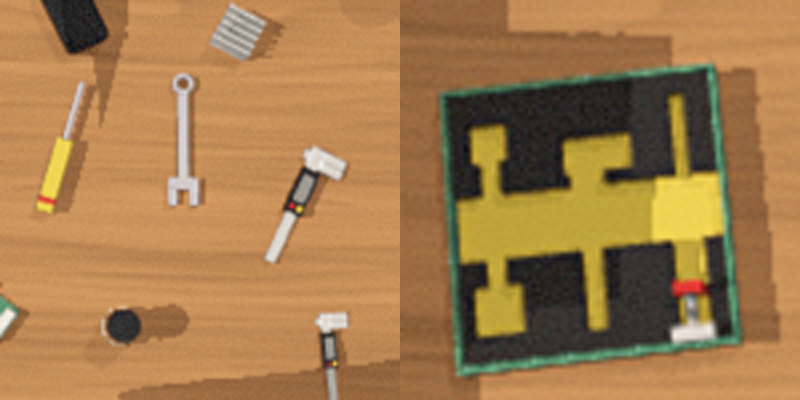

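View pics/crop2.png

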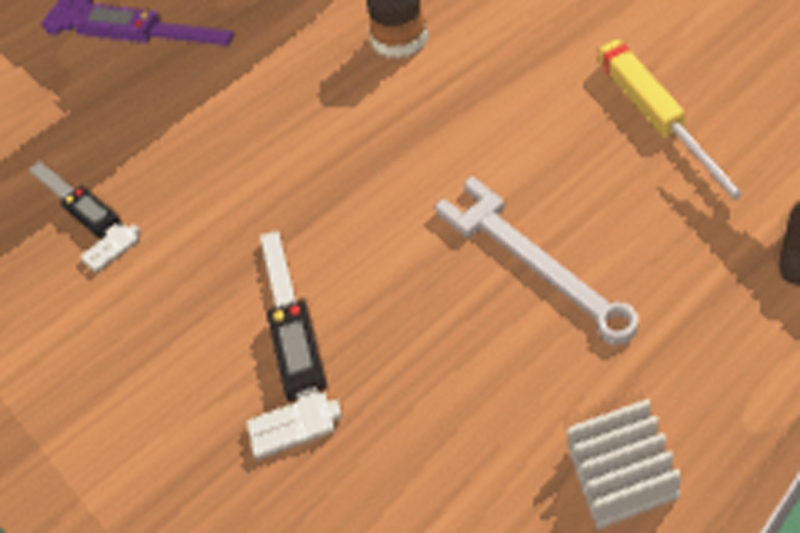

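View pics/crop3.png

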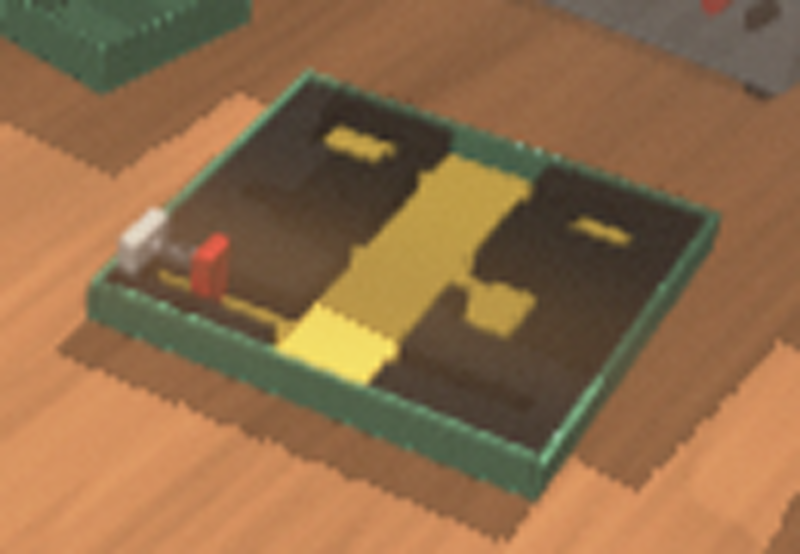

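The crops confirm it: the large black caliper at (355,192) and the large screwdriver at (264,173). I'll fit the known outlines to the masks in both cameras to get finer poses.

```bash
cat > fit.py <<'E'
from h import *
from scipy.optimize import minimize
def box(x0,x1,y0,y1,z0,z1): return np.array([[x,y,z] for x in(x0,x1) for y in(y0,y1) for z in(z0,z1)])
def cyl(cx,r,z0,z1):
    t=np.linspace(0,2*np.pi,17)[:-1];return np.array([[cx+r*np.cos(a),r*np.sin(a),z] for a in t for z in(z0,z1)])
M={ # coordinates relative to mid point
"spanner":[box(-60,66,-6,6,-4,4),cyl(70,13,-5,5),box(-65,-52,-18,18,-5,5),box(-85,-62,-18,-9,-5,5),box(-85,-62,9,18,-5,5)],
"caliper":[box(-25,35,-12,12,-7,7),box(-90,-25,-6,6,-3,3),box(35,65,-6,6,-3,3),box(41,65,-36,16,-4,4)],
"screwdriver":[box(-75,18,-10,10,-10,10),box(18,95,-3.5,3.5,-3.5,3.5)],
"tray":[box(-117,117,-113,113,0,24)],
"handle":[box(-75,18,-10,10,-10,10)]}
def render(name,n,p,win,s=4):
    x0,y0,W,H=win;m=np.zeros((H*s,W*s),np.uint8)
    x,y,yaw,z=p[:4];pit=p[4] if len(p)>4 else 0
    c,si=np.cos(yaw),np.sin(yaw);R=np.array([[c,-si,0],[si,c,0],[0,0,1]])@cv2.Rodrigues(np.array([0,pit,0.]))[0]
    for B in M[name]:
        P=(R@(B/1000.).T).T+[x,y,z]
        q=np.array([proj(n,a) for a in P]);q=((q+.5-[x0,y0])*s)
        h=cv2.convexHull(q.astype(np.float32))[:,0]
        cv2.fillConvexPoly(m,np.round(h*16-8).astype(np.int32),255,shift=4)
    return cv2.resize(m,(W,H),interpolation=cv2.INTER_AREA)/255.
def mask(im,lo=1.3,hi=2.1):
    f=im.astype(float)+1;r=f[...,0]/f[...,1]
    return np.clip((lo-r)/.12+.5,0,1)+np.clip((r-hi)/.2+.5,0,1)
def fit(name,ims,p0,z,cams=("scene","top"),pad=14,mk=None,free=3):
    wins={};mm={}
    for n in cams:
        g=render(name,n,list(p0)+[z],(0,0,512,384),1);ys,xs=np.where(g>0)
        x0,y0=max(xs.min()-pad,0),max(ys.min()-pad,0);x1,y1=min(xs.max()+pad,512),min(ys.max()+pad,384)
        wins[n]=(x0,y0,x1-x0,y1-y0);mm[n]=(mk or mask)(ims[n])[y0:y1,x0:x1]
    def cost(v):
        p=[v[0]/100,v[1]/100,v[2]/10,z]
        return sum(np.mean((render(name,n,p,wins[n])-mm[n])**2)/ (M0[n]) for n in cams)
    M0={n:max(mm[n].mean(),1e-3) for n in cams}
    best=None
    for d in(.6,.2):
        v0=np.array([p0[0]*100,p0[1]*100,p0[2]*10]) if best is None else best.x
        sim=np.vstack([v0]+[v0+d*e for e in np.eye(3)])
        best=minimize(cost,v0,method="Nelder-Mead",options=dict(initial_simplex=sim,xatol=.003,fatol=1e-6))
    v=best.x;return np.array([v[0]/100,v[1]/100,v[2]/10]),best.fun
E
cat > m1.py <<'E'
from fit import *
np.set_printoptions(precision=4,suppress=True)
ims={n:imaging.get_image(n) for n in("scene","top")}
for name,p,z in (("tray",(.533,.243,.1),0),("spanner",(.594,-.233,0),.005),("caliper",(.521,-.378,-.4),.007),("screwdriver",(.571,-.077,-.3),.01)):
    for cams in(("scene",),("top",),("scene","top")):
        print(name,cams,*fit(name,ims,p,z,cams))
cv2.imwrite("pics/mask.png",np.hstack([np.clip(mask(ims[n]),0,1)*255 for n in ims])[:, :].astype(np.uint8)[:, ::1][::1])
E
python3 m1.py
```

```text
tray ('scene',) [0.5325 0.246  0.1373] 0.27697195428611776
tray ('top',) [0.5332 0.2479 0.1399] 0.019033291044559367
tray ('scene', 'top') [0.5326 0.2471 0.1378] 0.30041574205187027
spanner ('scene',) [ 0.5891 -0.2344  0.0003] 0.08871575564467588
spanner ('top',) [ 0.5898 -0.2332  0.0053] 0.23058103090816226
spanner ('scene', 'top') [ 0.5893 -0.2341  0.0018] 0.3349641393548802
caliper ('scene',) [ 0.5204 -0.3797 -0.441 ] 0.06297557833574231
caliper ('top',) [ 0.5187 -0.3778 -0.4523] 0.11660059171446814
caliper ('scene', 'top') [ 0.5203 -0.3795 -0.4492] 0.20844799490007443
screwdriver ('scene',) [ 0.5635 -0.0812 -0.275 ] 0.17047822918130437
screwdriver ('top',) [ 0.5647 -0.0805 -0.2667] 0.22579951307902996
screwdriver ('scene', 'top') [ 0.5645 -0.0809 -0.2666] 0.4150756176468265
```

```bash
cat > go.py <<'E'
import sys,numpy as np
from bench import status
np.set_printoptions(precision=4,suppress=True)
def go(x,y,z,yaw):
    o=status.get_obs();p=o["tool_pos"];r=o["tool_rot"];cy=r[2]
    t=-((yaw-cy+np.pi)%(2*np.pi)-np.pi)
    D=np.array([x,y])-p[:2]
    for nm,a in(("now",cy),("after turn",yaw)):
        print(nm,"dx %.4f dy %.4f dz %.4f"%(D@[np.cos(a),np.sin(a)],D@[np.sin(a),-np.cos(a)],p[2]-z),"turn %.4f"%t)
    print("t %.2f"%o["clock"],"pos",p,"rot",r,"F",o["ft_force"],"grip %.3f"%o["grip_width"],"q6 %.2f"%o["joint_positions"][5])
if __name__=="__main__": go(*map(float,sys.argv[1:5]))
E
python3 go.py .5893 -.234 .1 -1.569
```

```text
now dx -0.1599 dy -0.4998 dz 0.1313 turn 0.2830
after turn dx -0.2931 dy -0.4353 dz 0.1313 turn 0.2830
t 1.40 pos [ 0.1546 -0.5278  0.2313] rot [-3.1416 -0.     -1.286 ] F [-0.1903  0.4179  1.2334] grip 1.000 q6 -0.20
```

Request:
jog_arm(plan=[[[0,0,0.04],0.142,0.5],[[0,0,0.04],0.141,0.5],[[-0.028,-0.041,0],0,0.5],[[-0.028,-0.041,0],0,0.5],[[-0.028,-0.041,0],0,0.5],[[-0.028,-0.041,0],0,0.5],[[-0.028,-0.041,0],0,0.5],[[-0.028,-0.041,0],0,0.5],[[-0.028,-0.041,0],0,0.5],[[-0.028,-0.041,0],0,0.5]])

```text
clock: 2.4
tool_pos: [0.486, -0.3118, 0.1472]
tool_rot: [3.14, -0.008, -1.595]
ft_force: [-0.3, -0.4, -0.2]
grip_width: 0.501
```

```bash
python3 go.py .5893 -.234 .1 -1.569
```

```text
now dx -0.0803 dy -0.1014 dz 0.0472 turn -0.0258
after turn dx -0.0776 dy -0.1035 dz 0.0472 turn -0.0258
t 2.40 pos [ 0.486  -0.3118  0.1472] rot [ 3.1404 -0.008  -1.5948] F [-0.2865 -0.3743 -0.2428] grip 0.501 q6 0.84
```

Request:
jog_arm(plan=[[[-0.0195,-0.026,0],-0.026,0.5],[[-0.0195,-0.026,0],0,0.5],[[-0.0195,-0.026,0],0,0.5],[[-0.0195,-0.026,0],0,0.5],[[0,0,0.03],0,0.5],[[0,0,0.03],0,0.5],[[0,0,0.025],0,0.5],[[0,0,0],0,0.5],[[0,0,0],0,0.5],[[0,0,0],0,0.5]])

```text
clock: 3.4
tool_pos: [0.6035, -0.2249, 0.0614]
tool_rot: [-3.136, -0.01, -1.556]
ft_force: [0.3, 0.8, -0.2]
grip_width: 0.499
```

```bash
python3 go.py .5893 -.234 .002 -1.569
```

```text
now dx 0.0089 dy 0.0143 dz 0.0594 turn 0.0126
after turn dx 0.0091 dy 0.0142 dz 0.0594 turn 0.0126
t 3.40 pos [ 0.6035 -0.2249  0.0614] rot [-3.1357 -0.0102 -1.5564] F [ 0.3006  0.8366 -0.1765] grip 0.499 q6 1.03
```

Request:
jog_arm(plan=[[[0.005,0.008,0.015],0.0126,0.5],[[0.004,0.006,0.015],0,0.5],[[0,0,0.01],0,0.5],[[0,0,0],0,0.5],[[0,0,0],0,0.5],[[0,0,0],0,0.5],[[0,0,0],0,0.5],[[0,0,0],0,0.5],[[0,0,0],0,0.5],[[0,0,0],0,0.5]])

```text
clock: 4.4
tool_pos: [0.5968, -0.2386, 0.0317]
tool_rot: [-3.119, -0.02, -1.57]
ft_force: [-0.5, -0.5, 0.2]
grip_width: 0.5
```

```bash
python3 go.py .5893 -.234 .002 -1.569
```

```text
now dx -0.0046 dy 0.0075 dz 0.0297 turn -0.0010
after turn dx -0.0046 dy 0.0075 dz 0.0297 turn -0.0010
t 4.40 pos [ 0.5968 -0.2386  0.0317] rot [-3.1189 -0.0198 -1.57  ] F [-0.4854 -0.5447  0.2344] grip 0.500 q6 1.02
```

```bash
python3 - <<'E'
from bench import *
import numpy as np
from bench import status, imaging
np.set_printoptions(precision=4,suppress=True)
for i in range(5):
    o=status.get_obs();print(o["clock"],o["tool_pos"],o["tool_rot"],o["joint_positions"],o["dq"]);imaging.get_image("top")
E
```

```text
4.4 [ 0.5968 -0.2386  0.0317] [-3.1189 -0.0198 -1.57  ] [-0.5507  0.5886  1.5518 -0.006   0.9715  1.0224] [ 0.0019 -0.001   0.0004  0.0006 -0.0002  0.0005]
4.45 [ 0.5968 -0.2386  0.0318] [-3.1189 -0.0198 -1.57  ] [-0.5507  0.5886  1.5517 -0.006   0.9715  1.0224] [-0.0013  0.0029  0.0021  0.0019 -0.0013  0.0004]
4.5 [ 0.5967 -0.2385  0.0316] [-3.1191 -0.0197 -1.57  ] [-0.5508  0.5887  1.5519 -0.0061  0.9715  1.0224] [-0.0007  0.0008  0.0034 -0.001   0.001  -0.0016]
4.55 [ 0.5967 -0.2385  0.0316] [-3.1192 -0.0196 -1.5701] [-0.5508  0.5888  1.5519 -0.0061  0.9715  1.0224] [-0.0008  0.0011 -0.0004 -0.0004  0.0007 -0.0001]
4.6 [ 0.5967 -0.2386  0.0316] [-3.1192 -0.0196 -1.57  ] [-0.5508  0.5888  1.552  -0.0061  0.9715  1.0223] [ 0.0018 -0.0001  0.0003 -0.0003 -0.0008  0.0003]
```

Request:
jog_arm(plan=[[[-0.0046,0.0075,0],0,0.5],[[0,0,0],0,0.5],[[0,0,0],0,0.5],[[0,0,0],0,0.5],[[0,0,0],0,0.5],[[0,0,0],0,0.5],[[0,0,0],0,0.5],[[0,0,0],0,0.5],[[0,0,0],0,0.5],[[0,0,0],0,0.5]])

```text
clock: 5.65
tool_pos: [0.5883, -0.2336, 0.031]
tool_rot: [-3.12, -0.019, -1.57]
ft_force: [0.1, 0.3, 0.4]
grip_width: 0.505
```

```bash
python3 go.py .5893 -.234 .002 -1.569
```

```text
now dx 0.0004 dy -0.0010 dz 0.0290 turn -0.0012
after turn dx 0.0004 dy -0.0010 dz 0.0290 turn -0.0012
t 5.65 pos [ 0.5883 -0.2336  0.031 ] rot [-3.1197 -0.0194 -1.5702] F [0.086  0.3046 0.3736] grip 0.505 q6 1.02
```

Request:
jog_arm(plan=[[[0,-0.001,0.012],0,0.5],[[0,0,0.008],0,0.5],[[0,0,0.003],0,0.5],[[0,0,0],0,0.5],[[0,0,0],0,0.5],[[0,0,0],0,0.5],[[0,0,0],0,0.5],[[0,0,0],0,0.5],[[0,0,0],0,0.5],[[0,0,0],0,0.5]])

```text
clock: 6.65
tool_pos: [0.5899, -0.234, 0.0058]
tool_rot: [-3.12, -0.019, -1.57]
ft_force: [-0.1, -0.8, -0.8]
grip_width: 0.505
```

```bash
python3 go.py .5893 -.234 .002 -1.569
```

```text
now dx -0.0000 dy 0.0006 dz 0.0038 turn -0.0012
after turn dx -0.0000 dy 0.0006 dz 0.0038 turn -0.0012
t 6.65 pos [ 0.5899 -0.234   0.0058] rot [-3.1199 -0.0193 -1.5702] F [-0.1391 -0.7772 -0.7532] grip 0.505 q6 1.02
```

Request:
jog_arm(plan=[[[0,0,0.0035],0,0.5],[[0,0,0],0,0.3],[[0,0,0],0,0],[[0,0,0],0,0],[[0,0,0],0,0],[[0,0,0],0,0],[[0,0,0],0,0],[[0,0,0],0,0],[[0,0,-0.02],0,0],[[0,0,-0.03],0,0]])

```text
clock: 7.65
tool_pos: [0.5856, -0.2312, 0.048]
tool_rot: [-3.129, -0.014, -1.57]
ft_force: [0.8, -0.5, -1.0]
grip_width: 0.11
```

```bash
python3 go.py .5222 .3248 .1 -1.4318
```

```text
now dx -0.5561 dy 0.0631 dz -0.0520 turn -0.1385
after turn dx -0.5594 dy -0.0143 dz -0.0520 turn -0.1385
t 7.65 pos [ 0.5856 -0.2312  0.048 ] rot [-3.1286 -0.0139 -1.5703] F [ 0.7892 -0.537  -1.0015] grip 0.110 q6 1.02
```

Request:
jog_arm(plan=[[[0,0,-0.03],0,0],[[0,0,-0.03],-0.07,0],[[-0.03,0,0],-0.0685,0],[[-0.048,-0.0012,0],0,0],[[-0.048,-0.0012,0],0,0],[[-0.048,-0.0012,0],0,0],[[-0.048,-0.0012,0],0,0],[[-0.048,-0.0012,0],0,0],[[-0.048,-0.0012,0],0,0],[[-0.03,-0.0012,0],0,0]])

```text
clock: 8.65
tool_pos: [0.5471, 0.1202, 0.1064]
tool_rot: [-3.123, -0.022, -1.437]
ft_force: [0.5, -0.1, -1.0]
grip_width: 0.117
```

```bash
python3 go.py .5222 .3248 .06 -1.4318; python3 - <<'E'
from h import *
a=imaging.get_image("scene")
cv2.imwrite("pics/s2.png",cv2.resize(a[60:300,120:440,::-1],(800,600)))
E
```

```text
now dx -0.2061 dy -0.0026 dz 0.0464 turn -0.0049
after turn dx -0.2061 dy -0.0037 dz 0.0464 turn -0.0049
t 8.65 pos [0.5471 0.1202 0.1064] rot [-3.1228 -0.0218 -1.4367] F [ 0.4722 -0.1021 -1.0278] grip 0.117 q6 1.48
```

View pics/s2.png

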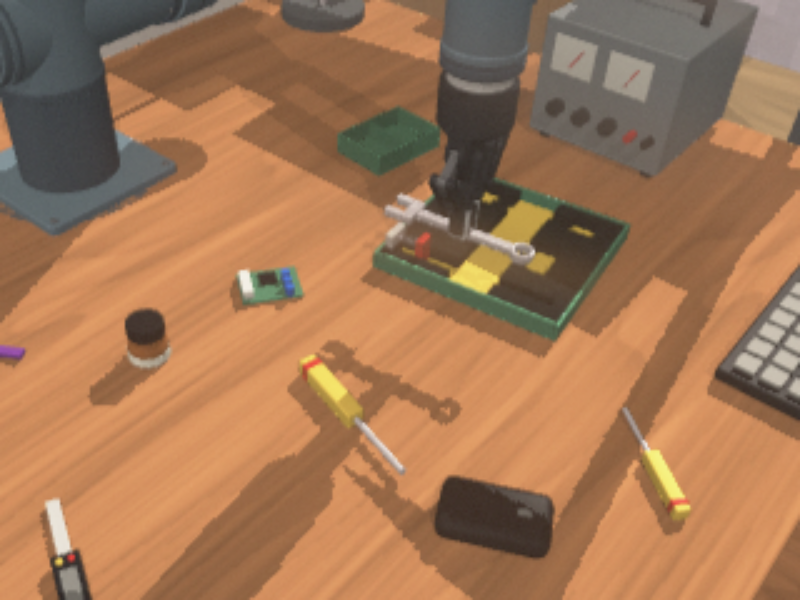

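Request:
jog_arm(plan=[[[-0.04,-0.001,0],-0.005,0],[[-0.048,-0.001,0],0,0],[[-0.04,-0.001,0],0,0],[[-0.03,0,0],0,0],[[-0.016,0,0],0,0],[[-0.01,0,0],0,0],[[-0.003,0,0],0,0],[[0,0,0.01],0,0],[[0,0,0.01],0,0],[[0,0,0],0,0]])

```text
clock: 9.7
tool_pos: [0.522, 0.3144, 0.0786]
tool_rot: [-3.125, -0.022, -1.429]
ft_force: [-0.4, -0.9, -1.8]
grip_width: 0.114
```

```bash
python3 go.py .5222 .3248 .06 -1.4318
```

```text
now dx -0.0103 dy -0.0017 dz 0.0186 turn 0.0027
after turn dx -0.0103 dy -0.0016 dz 0.0186 turn 0.0027
t 9.70 pos [0.522  0.3144 0.0786] rot [-3.1252 -0.0216 -1.4291] F [-0.3983 -0.8938 -1.7574] grip 0.114 q6 1.82
```

Request:
jog_arm(plan=[[[-0.009,-0.0015,0],0.0027,0],[[0,0,0],0,0],[[0,0,0.016],0,0],[[0,0,0.012],0,0],[[0,0,0.004],0,0],[[0,0,0],0,0],[[0,0,0],0,0],[[0,0,0],0,0],[[0,0,0],0,0],[[0,0,0],0,0]])

```text
clock: 10.7
tool_pos: [0.5254, 0.3221, 0.0471]
tool_rot: [-3.122, -0.021, -1.435]
ft_force: [-0.2, -0.5, -1.1]
grip_width: 0.112
```

```bash
python3 go.py .5222 .3248 .03 -1.4318; python3 - <<'E'
from h import *
a=imaging.get_image("scene");b=imaging.get_image("top")
t=lambda im,x,y,ww,h,W,H:cv2.resize(im[y:y+h,x:x+ww,::-1],(W,H),interpolation=cv2.INTER_CUBIC)
cv2.imwrite("pics/s3.png",np.hstack([t(a,255,95,130,110,400,338),t(b,120,130,110,93,400,338)]))
E
```

```text
now dx -0.0031 dy 0.0029 dz 0.0171 turn -0.0035
after turn dx -0.0031 dy 0.0028 dz 0.0171 turn -0.0035
t 10.70 pos [0.5254 0.3221 0.0471] rot [-3.122  -0.0212 -1.4353] F [-0.1897 -0.5121 -1.1277] grip 0.112 q6 1.84
```

View pics/s3.png

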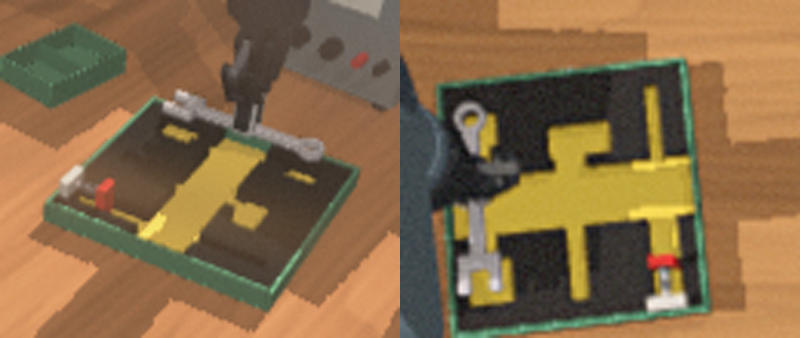

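```bash
cat > held.py <<'E'
from fit import *
np.set_printoptions(precision=4,suppress=True)
def gmask(im):
    f=im.astype(float);mx=f.max(2);mn=f.min(2);sat=(mx-mn)/(mx+1)
    return np.clip((.22-sat)/.1+.5,0,1)*np.clip((mx-95)/40+.5,0,1)
def heldfit(name,ims,p0,z,pit,ends,cams,mk=gmask,r=26,pad=12):
    """ends: list of local x (mm) around which (radius r mm) pixels count"""
    x,y,yaw=p0;data={}
    for n in cams:
        wt=np.zeros((384,512),np.float32)
        for e in ends:
            P=np.array([x+e/1000*np.cos(yaw),y+e/1000*np.sin(yaw),z-np.sin(pit)*e/1000])
            q=proj(n,P);q2=proj(n,P+[r/1000,0,0]);q3=proj(n,P+[0,r/1000,0])
            cv2.circle(wt,tuple(int(round(v)) for v in q),int(round(max(np.hypot(*(q2-q)),np.hypot(*(q3-q))))),1,-1)
        ys,xs=np.where(wt>0);win=(xs.min(),ys.min(),xs.max()-xs.min()+1,ys.max()-ys.min()+1)
        sl=np.s_[win[1]:win[1]+win[3],win[0]:win[0]+win[2]]
        data[n]=(win,wt[sl],mk(ims[n])[sl])
    def cost(v):
        c=0
        for n in cams:
            win,wt,m=data[n];g=render(name,n,[v[0]/100,v[1]/100,v[2]/10,z,pit],win)
            c+=(wt*(g-m)**2).sum()/ (wt*m).sum()
        return c
    v=np.array([x*100,y*100,yaw*10])
    for d in(.5,.15):
        b=minimize(cost,v,method="Nelder-Mead",options=dict(initial_simplex=np.vstack([v]+[v+d*e for e in np.eye(3)]),xatol=.003,fatol=1e-6));v=b.x
    return np.array([v[0]/100,v[1]/100,v[2]/10]),b.fun
def overlay(name,ims,p,n,win,fn,S=6):
    x0,y0,W,H=win;im=cv2.resize(ims[n][y0:y0+H,x0:x0+W,::-1],(W*S,H*S),interpolation=cv2.INTER_CUBIC)
    g=(cv2.resize(render(name,n,p,win),(W*S,H*S))>.5).astype(np.uint8)
    cs,_=cv2.findContours(g,cv2.RETR_LIST,cv2.CHAIN_APPROX_NONE);cv2.drawContours(im,cs,-1,(255,0,255),1);cv2.imwrite(fn,im)
E
python3 - <<'E'
from held import *
ims={n:imaging.get_image(n) for n in("scene","top")}
for pit in(0,-.02,.02):
  for c in(("scene",),("top",),("scene","top")):
    print(pit,c,*heldfit("spanner",ims,(.525,.322,.135),.050,pit,[-75,75],c))
p,_=heldfit("spanner",ims,(.525,.322,.135),.050,-.02,[-75,75],("top",))
overlay("spanner",ims,list(p)+[.05,-.02],"top",(115,130,110,93),"pics/ov1.png")
for c in(("scene",),("top",)): print("tray",fit("tray",ims,(.533,.2475,.139),0,c))
E
```

```text
0 ('scene',) [0.525  0.3213 0.1219] 0.08102047001859915
0 ('top',) [0.5258 0.3241 0.1412] 0.16259361132298977
0 ('scene', 'top') [0.5251 0.3235 0.1351] 0.3023147013803436
-0.02 ('scene',) [0.525  0.3213 0.0932] 0.06557124925351385
-0.02 ('top',) [0.5254 0.3239 0.1329] 0.1674818084967422
-0.02 ('scene', 'top') [0.5254 0.3231 0.1216] 0.32242464169924084
0.02 ('scene',) [0.5243 0.3215 0.1501] 0.10342057905652578
0.02 ('top',) [0.526  0.3241 0.1455] 0.16288341396985118
0.02 ('scene', 'top') [0.5254 0.3234 0.1414] 0.3129431774097256
tray (array([0.5324, 0.247 , 0.1367]), np.float64(0.3060075168548819))
tray (array([0.5333, 0.2481, 0.143 ]), np.float64(0.21169612763591167))
```

View pics/ov1.png

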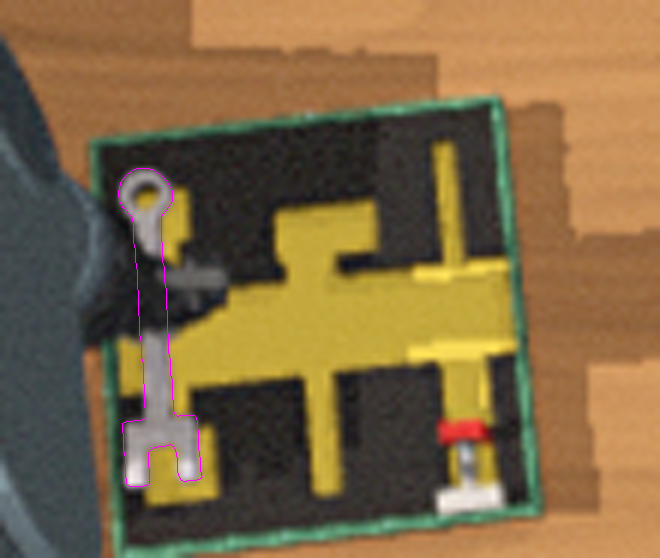

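Request:
jog_arm(plan=[[[-0.0024,0.0029,0],-0.0035,0],[[0,0,0],0,0],[[0,0,0],0,0],[[0,0,0.008],0,0],[[0,0,0.005],0,0],[[0,0,0.001],0,0],[[0,0,0],0,0],[[0,0,0],0,0],[[0,0,0],0,0],[[0,0,0],0,0]])

```text
clock: 11.9
tool_pos: [0.5217, 0.3238, 0.0309]
tool_rot: [-3.124, -0.022, -1.432]
ft_force: [-0.5, -0.2, -0.3]
grip_width: 0.113
```

```bash
python3 go.py .5222 .3241 .008 -1.4318
```

```text
now dx -0.0003 dy -0.0005 dz 0.0229 turn 0.0003
after turn dx -0.0003 dy -0.0005 dz 0.0229 turn 0.0003
t 11.90 pos [0.5217 0.3238 0.0309] rot [-3.1237 -0.0216 -1.4315] F [-0.4768 -0.1555 -0.3025] grip 0.113 q6 1.84
```

Request:
jog_arm(plan=[[[0,-0.0005,0.007],0,0],[[0,0,0.006],0,0],[[0,0,0.004],0,0],[[0,0,0.002],0,0],[[0,0,0.001],0,0],[[0,0,0],0,0],[[0,0,0],0,0],[[0,0,0],0,0],[[0,0,0],0,0],[[0,0,0],0,0]])

```text
clock: 12.9
tool_pos: [0.523, 0.3235, 0.0094]
tool_rot: [-3.123, -0.021, -1.432]
ft_force: [0.0, -0.5, -1.1]
grip_width: 0.116
```

```bash
python3 go.py .5222 .3241 .008 -1.4318
```

```text
now dx -0.0007 dy 0.0007 dz 0.0014 turn 0.0002
after turn dx -0.0007 dy 0.0007 dz 0.0014 turn 0.0002
t 12.90 pos [0.523  0.3235 0.0094] rot [-3.123  -0.0215 -1.4316] F [ 0.014  -0.4802 -1.0637] grip 0.116 q6 1.84
```

Request:
jog_arm(plan=[[[0,0,0],0,0.28],[[0,0,0],0,0.28],[[0,0,0],0,0.28],[[0,0,0],0,0.28],[[0,0,-0.02],0,0.28],[[0,0,-0.03],0,0.28],[[0,0,-0.04],0,0.28],[[0.04,0,-0.02],0,0.3],[[0.048,0,0],0,0.4],[[0.048,0,0],0,0.5]])

```text
clock: 13.9
tool_pos: [0.5397, 0.1934, 0.1269]
tool_rot: [-3.121, -0.021, -1.422]
ft_force: [-0.3, 0.2, 0.0]
grip_width: 0.499
```

```bash
python3 go.py .5200 -.379 .1 -2.018; python3 - <<'E'
from held import *
ims={n:imaging.get_image(n) for n in("scene","top")}
a,b=ims["scene"],ims["top"]
t=lambda im,x,y,ww,h,W,H:cv2.resize(im[y:y+h,x:x+ww,::-1],(W,H),interpolation=cv2.INTER_CUBIC)
cv2.imwrite("pics/s4.png",np.hstack([t(a,255,95,130,110,400,338),t(b,120,130,110,93,400,338)]))
E
```

```text
now dx 0.5632 dy 0.1044 dz 0.0269 turn 0.5962
after turn dx 0.5247 dy -0.2298 dz 0.0269 turn 0.5962
t 13.90 pos [0.5397 0.1934 0.1269] rot [-3.1207 -0.0209 -1.4218] F [-0.2896  0.2433  0.0282] grip 0.499 q6 1.59
```

View pics/s4.png

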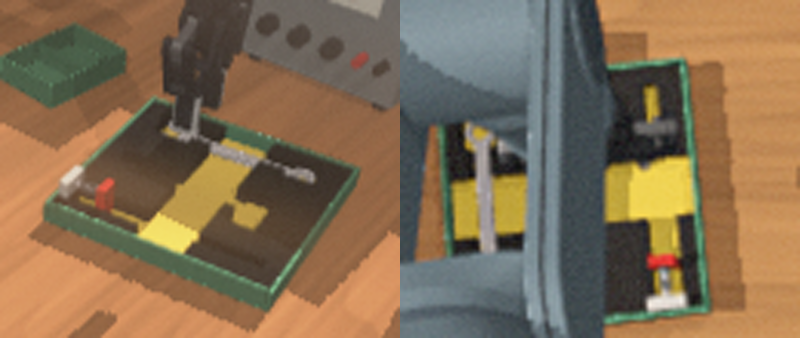

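Request:
jog_arm(plan=[[[0.045,0,0],0.149,0.5],[[0.045,0,0],0.149,0.5],[[0.045,-0.01,0],0.149,0.5],[[0.045,-0.01,0],0.149,0.5],[[0.045,-0.02,0],0,0.5],[[0.045,-0.02,0],0,0.5],[[0.042,-0.026,0],0,0.5],[[0.042,-0.026,0],0,0.5],[[0.042,-0.026,0],0,0.5],[[0.03,-0.02,0],0,0.5]])

```text
clock: 15.0
tool_pos: [0.5601, -0.2793, 0.1359]
tool_rot: [-3.11, -0.001, -2.032]
ft_force: [-0.3, 0.6, -0.7]
grip_width: 0.499
```

```bash
python3 go.py .5200 -.379 .1 -2.018
```

```text
now dx 0.1071 dy -0.0085 dz 0.0359 turn -0.0139
after turn dx 0.1072 dy -0.0070 dz 0.0359 turn -0.0139
t 15.00 pos [ 0.5601 -0.2793  0.1359] rot [-3.1103 -0.0011 -2.0319] F [-0.3203  0.5793 -0.6575] grip 0.499 q6 1.39
```

Request:
jog_arm(plan=[[[0.04,-0.003,0.01],-0.014,0.6],[[0.035,-0.002,0.02],0,0.6],[[0.018,-0.002,0.02],0,0.6],[[0.006,0,0.01],0,0.6],[[0.002,0,0.005],0,0.6],[[0,0,0],0,0.6],[[0,0,0],0,0.6],[[0,0,0],0,0.6],[[0,0,0],0,0.6],[[0,0,0],0,0.6]])

```text
clock: 16.0
tool_pos: [0.529, -0.378, 0.0721]
tool_rot: [-3.103, -0.001, -2.017]
ft_force: [-0.1, -0.3, 0.0]
grip_width: 0.603
```

```bash
python3 go.py .5200 -.379 .03 -2.018
```

```text
now dx 0.0048 dy 0.0076 dz 0.0421 turn 0.0008
after turn dx 0.0048 dy 0.0076 dz 0.0421 turn 0.0008
t 16.00 pos [ 0.529  -0.378   0.0721] rot [-3.1028 -0.0012 -2.0172] F [-0.1232 -0.2781  0.0174] grip 0.603 q6 1.21
```

Request:
jog_arm(plan=[[[0.0045,0.007,0],0,0.6],[[0,0,0],0,0.6],[[0,0,0],0,0.6],[[0,0,0.015],0,0.6],[[0,0,0.014],0,0.6],[[0,0,0.01],0,0.6],[[0,0,0.003],0,0.6],[[0,0,0],0,0.6],[[0,0,0],0,0.6],[[0,0,0],0,0.6]])

```text
clock: 17.0
tool_pos: [0.5212, -0.3792, 0.0251]
tool_rot: [-3.104, -0.001, -2.017]
ft_force: [0.0, -0.1, 0.5]
grip_width: 0.599
```

```bash
python3 go.py .5200 -.379 .003 -2.018; python3 - <<'E'
from held import *
a=imaging.get_image("scene")
t=lambda im,x,y,ww,h,W,H:cv2.resize(im[y:y+h,x:x+ww,::-1],(W,H),interpolation=cv2.INTER_CUBIC)
cv2.imwrite("pics/s5.png",t(a,70,200,160,150,640,600))
E
```

```text
now dx 0.0003 dy 0.0011 dz 0.0221 turn 0.0010
after turn dx 0.0003 dy 0.0011 dz 0.0221 turn 0.0010
t 17.00 pos [ 0.5212 -0.3792  0.0251] rot [-3.1045 -0.0006 -2.017 ] F [ 0.0066 -0.0528  0.5352] grip 0.599 q6 1.20
```

View pics/s5.png

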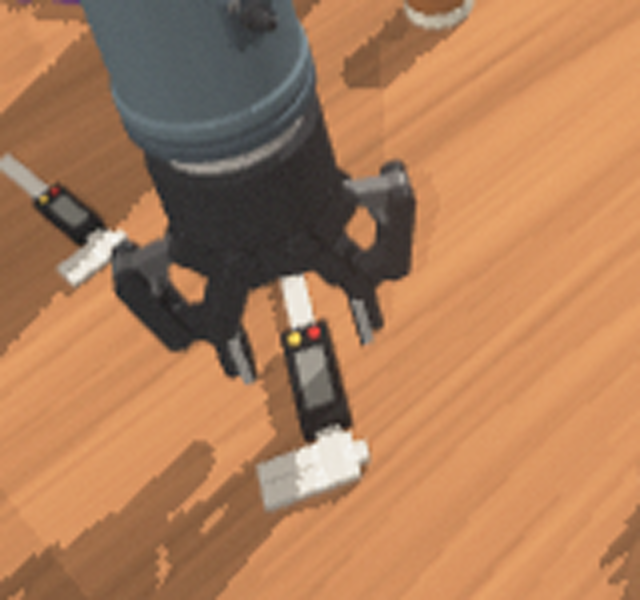

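The picture shows the fingers straddling the large black caliper's housing, at about (145,293) in camera pixels. The small caliper stays clear to the left.

Request:
jog_arm(plan=[[[0,0.001,0.009],0,0.6],[[0,0,0.007],0,0.6],[[0,0,0.004],0,0.5],[[0,0,0],0,0.2],[[0,0,0],0,0],[[0,0,0],0,0],[[0,0,0],0,0],[[0,0,0],0,0],[[0,0,0],0,0],[[0,0,0],0,0]])

```text
clock: 18.05
tool_pos: [0.5216, -0.3797, 0.0049]
tool_rot: [-3.102, -0.002, -2.017]
ft_force: [-0.4, -0.4, -1.5]
grip_width: 0.255
```

```bash
python3 go.py .533 .2475 .1 -1.4318
```

```text
now dx -0.5707 dy 0.2603 dz -0.0951 turn -0.5851
after turn dx -0.6195 dy -0.0982 dz -0.0951 turn -0.5851
t 18.05 pos [ 0.5216 -0.3797  0.0049] rot [-3.1021 -0.0015 -2.0169] F [-0.3518 -0.3548 -1.5345] grip 0.255 q6 1.20
```

Request:
jog_arm(plan=[[[0,0,-0.02],0,0],[[0,0,-0.035],0,0],[[0,0,-0.035],-0.1,0],[[-0.025,0.012,-0.02],-0.13,0],[[-0.04,0.01,0],-0.13,0],[[-0.044,0.004,0],-0.125,0],[[-0.045,0,0],-0.1,0],[[-0.048,-0.005,0],0,0],[[-0.048,-0.007,0],0,0],[[-0.048,-0.007,0],0,0]])

```text
clock: 19.05
tool_pos: [0.5054, -0.072, 0.1114]
tool_rot: [-3.108, -0.025, -1.419]
ft_force: [1.6, 0.1, -0.9]
grip_width: 0.255
```

```bash
python3 go.py .533 .2475 .1 -1.4318
```

```text
now dx -0.3116 dy -0.0757 dz 0.0114 turn 0.0131
after turn dx -0.3126 dy -0.0716 dz 0.0114 turn 0.0131
t 19.05 pos [ 0.5054 -0.072   0.1114] rot [-3.1084 -0.025  -1.4187] F [ 1.617   0.1494 -0.9476] grip 0.255 q6 1.07
```

Request:
jog_arm(plan=[[[-0.047,-0.011,0],0.013,0],[[-0.047,-0.011,0],0,0],[[-0.047,-0.011,0],0,0],[[-0.047,-0.011,0],0,0],[[-0.035,-0.008,0],0,0],[[-0.023,-0.005,0],0,0],[[-0.012,-0.003,0],0,0],[[-0.005,0,0],0,0],[[0,0,0],0,0],[[0,0,0],0,0]])

```text
clock: 20.05
tool_pos: [0.5237, 0.2124, 0.1061]
tool_rot: [-3.109, -0.024, -1.426]
ft_force: [-0.1, 0.0, -1.9]
grip_width: 0.258
```

```bash
python3 go.py .533 .2475 .05 -1.4318
```

```text
now dx -0.0334 dy -0.0143 dz 0.0561 turn 0.0059
after turn dx -0.0335 dy -0.0141 dz 0.0561 turn 0.0059
t 20.05 pos [0.5237 0.2124 0.1061] rot [-3.1095 -0.0239 -1.4259] F [-0.1459  0.0443 -1.8506] grip 0.258 q6 1.64
```

Request:
jog_arm(plan=[[[-0.02,-0.008,0],0.006,0],[[-0.01,-0.005,0],0,0],[[-0.002,-0.001,0.01],0,0],[[0,0,0.015],0,0],[[0,0,0.015],0,0],[[0,0,0.009],0,0],[[0,0,0.003],0,0],[[0,0,0],0,0],[[0,0,0],0,0],[[0,0,0],0,0]])

```text
clock: 21.05
tool_pos: [0.5364, 0.2368, 0.0504]
tool_rot: [-3.111, -0.027, -1.44]
ft_force: [-0.1, -0.3, -0.7]
grip_width: 0.262
```

```bash
python3 go.py .533 .2475 .035 -1.4318; cat > look2.py <<'E'
from held import *
import sys
ims={n:imaging.get_image(n) for n in("scene","top")}
a,b=ims["scene"],ims["top"]
t=lambda im,x,y,ww,h,W,H:cv2.resize(im[y:y+h,x:x+ww,::-1],(W,H),interpolation=cv2.INTER_CUBIC)
cv2.imwrite(sys.argv[1],np.hstack([t(a,255,95,130,110,400,338),t(b,120,130,110,93,400,338)]))
np.savez("last.npz",**ims)
E
python3 look2.py pics/s6.png
```

```text
now dx -0.0111 dy 0.0020 dz 0.0154 turn -0.0078
after turn dx -0.0111 dy 0.0019 dz 0.0154 turn -0.0078
t 21.05 pos [0.5364 0.2368 0.0504] rot [-3.1113 -0.0272 -1.4396] F [-0.1459 -0.2536 -0.686 ] grip 0.262 q6 1.70
```

View pics/s6.png

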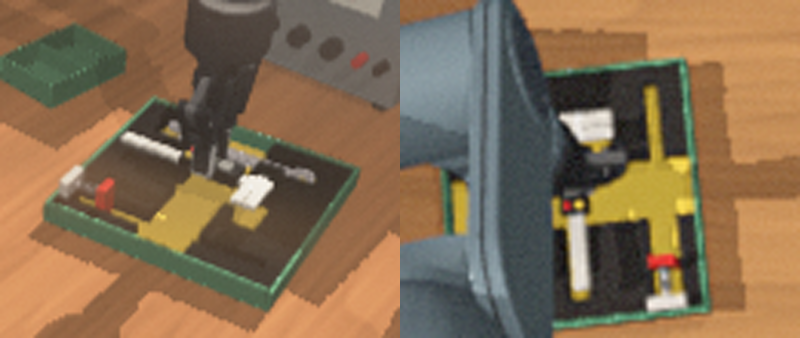

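```bash
python3 - <<'E'
from held import *
ims=dict(np.load("last.npz"))
z=.0504-.0049+.007
for pit in (-.005,0.01):
  for c,r in((("scene",),26),(("top",),22)):
    print(pit,c,*heldfit("caliper",ims,(.5364,.2368,.131),z,pit,[-75,60],c,r=r))
p,_=heldfit("caliper",ims,(.5364,.2368,.131),z,0,[-75,60],("top",),r=22)
overlay("caliper",ims,list(p)+[z,0],"top",(115,130,110,93),"pics/ov2.png",S=5)
p,_=heldfit("caliper",ims,(.5364,.2368,.131),z,0,[-75,60],("scene",))
overlay("caliper",ims,list(p)+[z,0],"scene",(255,95,130,110),"pics/ov3.png",S=5)
E
```

```text
-0.005 ('scene',) [0.5356 0.2308 0.075 ] 0.1282687573151459
-0.005 ('top',) [0.5354 0.2364 0.1285] 0.2222819201239055
0.01 ('scene',) [0.5351 0.2313 0.0986] 0.08726932640360867
0.01 ('top',) [0.5356 0.2365 0.1327] 0.2060432103723001
```

View pics/ov2.png

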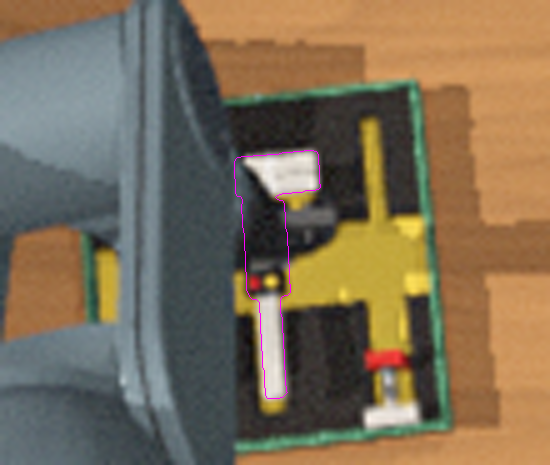

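View pics/ov3.png

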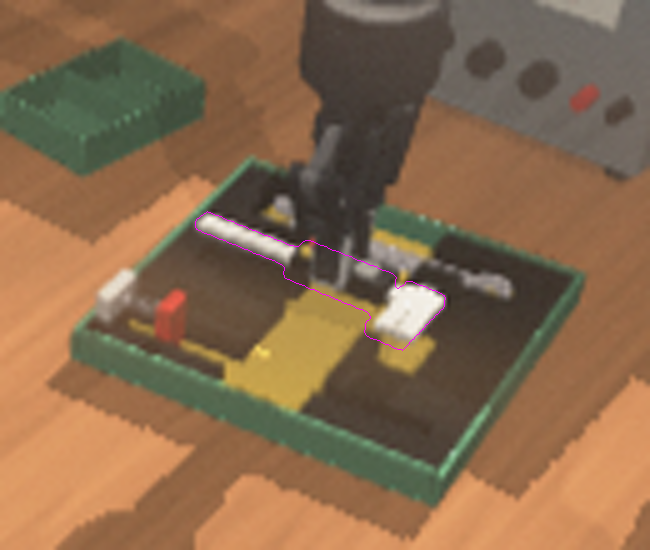

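Request:
jog_arm(plan=[[[-0.0106,0.0013,0],-0.0078,0],[[0,0,0],0,0],[[0,0,0],0,0],[[0,0,0],0,0],[[0,0,0.008],0,0],[[0,0,0.005],0,0],[[0,0,0.001],0,0],[[0,0,0],0,0],[[0,0,0],0,0],[[0,0,0],0,0]])

```text
clock: 22.15
tool_pos: [0.5343, 0.2482, 0.0355]
tool_rot: [-3.11, -0.027, -1.43]
ft_force: [-0.2, -0.3, -1.4]
grip_width: 0.255
```

```bash
python3 go.py .5335 .2477 .011 -1.4318
```

```text
now dx 0.0004 dy 0.0009 dz 0.0245 turn 0.0015
after turn dx 0.0004 dy 0.0009 dz 0.0245 turn 0.0015
t 22.15 pos [0.5343 0.2482 0.0355] rot [-3.1101 -0.0273 -1.4303] F [-0.2324 -0.2691 -1.4314] grip 0.255 q6 1.72
```

Request:
jog_arm(plan=[[[0.0004,0.0009,0.006],0.0015,0],[[0,0,0.005],0,0],[[0,0,0.004],0,0],[[0,0,0.002],0,0],[[0,0,0.001],0,0],[[0,0,0],0,0],[[0,0,0],0,0],[[0,0,0],0,0],[[0,0,0],0,0],[[0,0,0],0,0]])

```text
clock: 23.15
tool_pos: [0.5345, 0.2473, 0.0163]
tool_rot: [-3.109, -0.027, -1.432]
ft_force: [-0.4, -0.5, -1.8]
grip_width: 0.259
```

```bash
python3 go.py .5335 .2477 .011 -1.4318
```

```text
now dx -0.0005 dy 0.0009 dz 0.0053 turn -0.0002
after turn dx -0.0005 dy 0.0009 dz 0.0053 turn -0.0002
t 23.15 pos [0.5345 0.2473 0.0163] rot [-3.1091 -0.0271 -1.432 ] F [-0.3513 -0.5315 -1.7573] grip 0.259 q6 1.72
```

Request:
jog_arm(plan=[[[0,0.0005,0.003],0,0],[[0,0,0.0015],0,0],[[0,0,0],0,0],[[0,0,0],0,0.42],[[0,0,0],0,0.42],[[0,0,0],0,0.42],[[0,0,0],0,0.42],[[0,0,-0.02],0,0.42],[[0,0,-0.035],0,0.42],[[0,0,-0.035],0,0.42]])

```text
clock: 24.15
tool_pos: [0.5279, 0.2481, 0.0991]
tool_rot: [-3.119, -0.028, -1.432]
ft_force: [-0.0, -0.6, 0.7]
grip_width: 0.42
```

```bash
python3 go.py .564 -.081 .1 -1.838
```

```text
now dx 0.3309 dy 0.0097 dz -0.0009 turn 0.4058
after turn dx 0.3079 dy -0.1217 dz -0.0009 turn 0.4058
t 24.15 pos [0.5279 0.2481 0.0991] rot [-3.1188 -0.0284 -1.4322] F [-0.0207 -0.5832  0.663 ] grip 0.420 q6 1.72
```

Request:
jog_arm(plan=[[[0.03,0,-0.01],0.135,0.55],[[0.045,-0.003,0],0.135,0.55],[[0.045,-0.008,0],0.135,0.55],[[0.046,-0.016,0],0,0.55],[[0.045,-0.019,0],0,0.55],[[0.035,-0.015,0],0,0.55],[[0.02,-0.01,0],0,0.55],[[0.01,-0.005,0],0,0.55],[[0,0,0],0,0.55],[[0,0,0],0,0.55]])

```text
clock: 25.15
tool_pos: [0.5624, -0.0476, 0.127]
tool_rot: [-3.091, -0.009, -1.851]
ft_force: [-0.3, -0.4, 0.0]
grip_width: 0.55
```

```bash
python3 go.py .564 -.081 .06 -1.838;python3 look2.py pics/s7.png
```

```text
now dx 0.0317 dy -0.0108 dz 0.0670 turn -0.0128
after turn dx 0.0318 dy -0.0103 dz 0.0670 turn -0.0128
t 25.15 pos [ 0.5624 -0.0476  0.127 ] rot [-3.0906 -0.0089 -1.8508] F [-0.2832 -0.435   0.0386] grip 0.550 q6 1.58
```

View pics/s7.png

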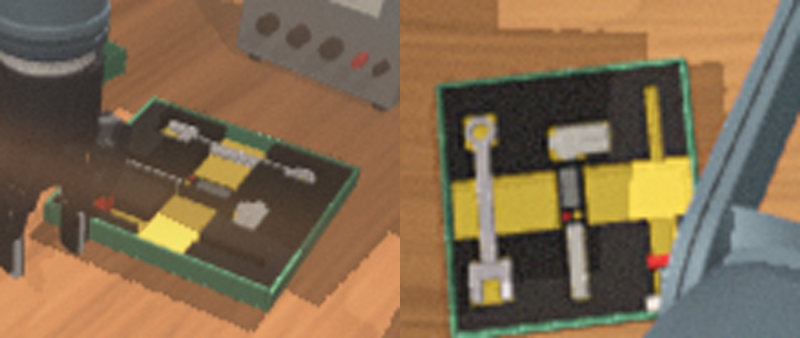

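The top crop shows the spanner and the caliper both lying down in their own cut-outs. Next is the large screwdriver.

Request:
jog_arm(plan=[[[0.02,-0.007,0],-0.013,0.55],[[0.009,-0.003,0.01],0,0.55],[[0.002,0,0.025],0,0.55],[[0,0,0.025],0,0.55],[[0,0,0.015],0,0.55],[[0,0,0.005],0,0.55],[[0,0,0],0,0.55],[[0,0,0],0,0.55],[[0,0,0],0,0.55],[[0,0,0],0,0.55]])

```text
clock: 26.25
tool_pos: [0.5676, -0.0725, 0.0443]
tool_rot: [-3.091, -0.007, -1.827]
ft_force: [-0.8, 0.1, 0.5]
grip_width: 0.552
```

```bash
python3 go.py .564 -.081 .03 -1.838
```

```text
now dx 0.0091 dy 0.0013 dz 0.0143 turn 0.0108
after turn dx 0.0092 dy 0.0012 dz 0.0143 turn 0.0108
t 26.25 pos [ 0.5676 -0.0725  0.0443] rot [-3.0906 -0.0071 -1.8272] F [-0.8169  0.0584  0.5427] grip 0.552 q6 1.51
```

Request:
jog_arm(plan=[[[0.0085,0.0012,0],0.0108,0.55],[[0,0,0],0,0.55],[[0,0,0],0,0.55],[[0,0,0.009],0,0.55],[[0,0,0.006],0,0.55],[[0,0,0.001],0,0.55],[[0,0,0],0,0.55],[[0,0,0],0,0.55],[[0,0,0],0,0.55],[[0,0,0],0,0.55]])

```text
clock: 27.25
tool_pos: [0.5656, -0.082, 0.0282]
tool_rot: [-3.088, -0.007, -1.84]
ft_force: [-0.0, -0.4, -0.1]
grip_width: 0.552
```

```bash
python3 go.py .564 -.081 .005 -1.838
```

```text
now dx -0.0006 dy 0.0019 dz 0.0232 turn -0.0016
after turn dx -0.0006 dy 0.0019 dz 0.0232 turn -0.0016
t 27.25 pos [ 0.5656 -0.082   0.0282] rot [-3.088  -0.0066 -1.8396] F [-0.0412 -0.4346 -0.0809] grip 0.552 q6 1.50
```

Request:
jog_arm(plan=[[[0,0.002,0.009],0,0.55],[[0,0,0.008],0,0.55],[[0,0,0.003],0,0.5],[[0,0,0.001],0,0.2],[[0,0,0],0,0],[[0,0,0],0,0],[[0,0,0],0,0],[[0,0,0],0,0],[[0,0,0],0,0],[[0,0,0],0,0]])

```text
clock: 28.25
tool_pos: [0.5647, -0.0819, 0.0054]
tool_rot: [-3.088, -0.007, -1.839]
ft_force: [-0.8, -0.0, -0.6]
grip_width: 0.211
```

```bash
python3 go.py .5587 .1723 .13 -1.4318
```

```text
now dx -0.2435 dy 0.0732 dz -0.1246 turn -0.4076
after turn dx -0.2525 dy -0.0293 dz -0.1246 turn -0.4076
t 28.25 pos [ 0.5647 -0.0819  0.0054] rot [-3.0879 -0.0067 -1.8394] F [-0.7758 -0.0259 -0.6461] grip 0.211 q6 1.50
```

Request:
jog_arm(plan=[[[0,0,-0.02],0,0],[[0,0,-0.035],0,0],[[-0.01,0.005,-0.035],-0.1,0],[[-0.03,0.01,-0.015],-0.13,0],[[-0.04,0.005,0],-0.1,0],[[-0.045,0,0],-0.078,0],[[-0.045,0,0],0,0],[[-0.03,0,0],0,0],[[-0.015,0,0],0,0],[[-0.005,0,0],0,0]])

```text
clock: 29.25
tool_pos: [0.5315, 0.1477, 0.1095]
tool_rot: [-3.091, -0.028, -1.419]
ft_force: [0.7, -0.5, -1.0]
grip_width: 0.218
```

```bash
python3 go.py .5616 .1727 .06 -1.4318
```

```text
now dx -0.0202 dy -0.0335 dz 0.0495 turn 0.0123
after turn dx -0.0206 dy -0.0333 dz 0.0495 turn 0.0123
t 29.25 pos [0.5315 0.1477 0.1095] rot [-3.0908 -0.0277 -1.4195] F [ 0.7068 -0.5399 -0.9833] grip 0.218 q6 1.52
```

Request:
jog_arm(plan=[[[-0.01,-0.017,0],0.0123,0],[[-0.008,-0.013,0],0,0],[[-0.002,-0.003,0],0,0],[[0,0,0.012],0,0],[[0,0,0.018],0,0],[[0,0,0.014],0,0],[[0,0,0.005],0,0],[[0,0,0],0,0],[[0,0,0],0,0],[[0,0,0],0,0]])

```text
clock: 30.25
tool_pos: [0.5619, 0.1664, 0.0571]
tool_rot: [-3.095, -0.029, -1.435]
ft_force: [-0.1, 0.3, -0.8]
grip_width: 0.213
```

```bash
python3 go.py .5616 .1727 .05 -1.4318;python3 look2.py pics/s8.png; python3 - <<'E'
from held import *
ims=dict(np.load("last.npz"))
o=status.get_obs();p=o["tool_pos"];yaw=o["tool_rot"][2]+np.pi/2
def ymask(im):
    f=im.astype(float)+1
    y=np.clip((f[...,0]/f[...,2]-1.9)/.2,0,1)*np.clip((1.35-f[...,0]/f[...,1])/.1+.5,0,1)
    return y
z=p[2]-.0054+.01
print("shaft only:")
for c in(("scene",),("top",)):
    for pit in(0,.015): print(c,pit,*heldfit("screwdriver",ims,(p[0],p[1],yaw),z,pit,[60,88],c,r=14))
cv2.imwrite("pics/gm.png",cv2.resize((gmask(ims["top"])[130:223,120:230]*255).astype(np.uint8),(660,558)))
overlay("screwdriver",ims,[p[0],p[1],yaw,z,0],"top",(125,130,110,93),"pics/ov4.png")
overlay("screwdriver",ims,[p[0],p[1],yaw,z,0],"scene",(255,95,130,110),"pics/ov5.png",S=5)
E
```

```text
now dx -0.0062 dy -0.0005 dz 0.0071 turn -0.0028
after turn dx -0.0062 dy -0.0006 dz 0.0071 turn -0.0028
t 30.25 pos [0.5619 0.1664 0.0571] rot [-3.0953 -0.0292 -1.4346] F [-0.0892  0.2612 -0.8086] grip 0.213 q6 1.57
shaft only:
('scene',) 0 [0.5588 0.1774 0.0009] 0.23535911173722185
('scene',) 0.015 [0.5581 0.1783 0.0094] 0.2322822178118811
('top',) 0 [0.5437 0.1768 0.2326] 0.5509033685428065
('top',) 0.015 [0.5437 0.1768 0.2326] 0.5509033685428065
```

View pics/ov4.png

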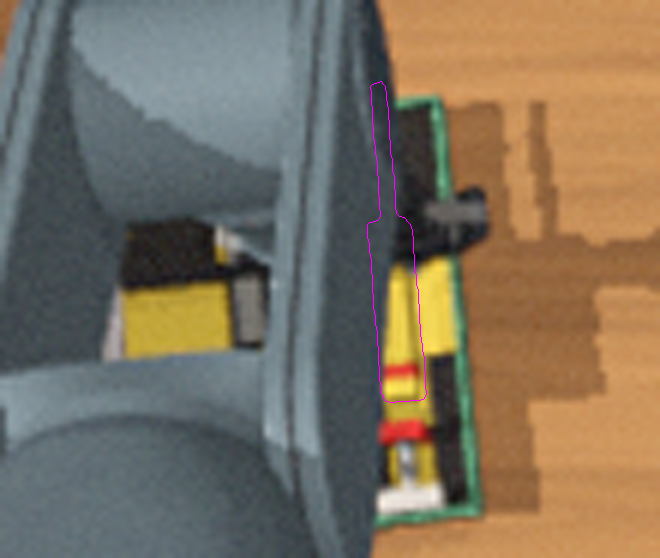

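View pics/ov5.png

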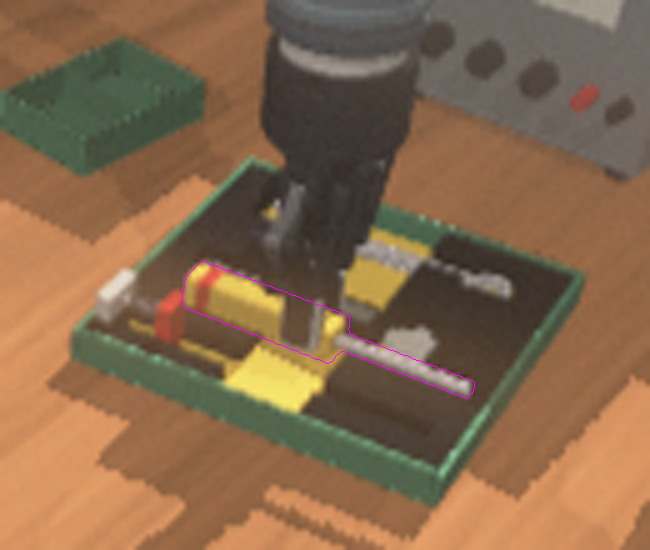

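Request:
jog_arm(plan=[[[-0.006,-0.0005,0],-0.0028,0],[[0,0,0],0,0],[[0,0,0],0,0],[[0,0,0.01],0,0],[[0,0,0.008],0,0],[[0,0,0.003],0,0],[[0,0,0],0,0],[[0,0,0],0,0],[[0,0,0],0,0],[[0,0,0],0,0]])

```text
clock: 31.35
tool_pos: [0.5635, 0.1731, 0.0351]
tool_rot: [-3.093, -0.029, -1.431]
ft_force: [0.4, 0.3, -1.6]
grip_width: 0.219
```

```bash
cat > tc.py <<'E'
import numpy as np
from bench import status
o=status.get_obs();p=o["tool_pos"];a=.139;D=p[:2]-[.5332,.2476]
f=o["ft_force"]
print("t %.2f tray x %.4f y %.4f z %.4f yawerr %.4f roll %.4f pitch %.4f"%(o["clock"],D@[np.cos(a),np.sin(a)],D@[-np.sin(a),np.cos(a)],p[2],o["tool_rot"][2]+np.pi/2-a,o["tool_rot"][0],o["tool_rot"][1]),"F tray x %.1f y %.1f z %.1f"%(f[:2]@[np.cos(a),np.sin(a)],f[:2]@[-np.sin(a),np.cos(a)],f[2]),"grip %.3f"%o["grip_width"])
E
python3 tc.py
```

```text
t 31.35 tray x 0.0197 y -0.0779 z 0.0351 yawerr 0.0011 roll -3.0932 pitch -0.0292 F tray x 0.5 y 0.3 z -1.6 grip 0.219
```

Request:
jog_arm(plan=[[[0,0,0.003],0,0],[[0,0,0],0,0],[[0,0.007,0],0,0],[[0,0.007,0],0,0],[[0,0.004,0],0,0],[[0,0.002,0],0,0],[[0,0,0],0,0],[[0,0,0],0,0],[[0,0,0],0,0],[[0,0,0],0,0]])

```text
clock: 32.35
tool_pos: [0.5476, 0.1706, 0.0333]
tool_rot: [-3.081, -0.029, -1.431]
ft_force: [4.6, 0.6, -2.3]
grip_width: 0.217
```

```bash
python3 tc.py;python3 look2.py pics/s9.png
```

```text
t 32.35 tray x 0.0036 y -0.0782 z 0.0333 yawerr 0.0004 roll -3.0808 pitch -0.0291 F tray x 4.6 y -0.0 z -2.3 grip 0.217
```

View pics/s9.png

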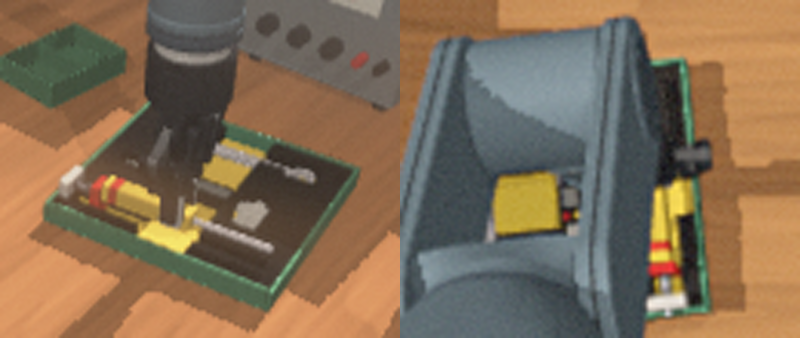

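Request:
jog_arm(plan=[[[0,0.004,0],0,0],[[0,0.002,0],0,0],[[0,0,0],0,0],[[0,0,0],0,0],[[0,0,0],0,0],[[0,0,0],0,0],[[0,0,0],0,0],[[0,0,0],0,0],[[0,0,0],0,0],[[0,0,0],0,0]])

```text
clock: 33.45
tool_pos: [0.5423, 0.1698, 0.0333]
tool_rot: [-3.079, -0.029, -1.431]
ft_force: [5.1, 0.5, -2.3]
grip_width: 0.22
```

```bash
python3 tc.py
```

```text
t 33.45 tray x -0.0018 y -0.0783 z 0.0333 yawerr 0.0004 roll -3.0788 pitch -0.0291 F tray x 5.1 y -0.2 z -2.3 grip 0.220
```

Request:
jog_arm(plan=[[[0,0.0015,0.005],0,0],[[0,0.0004,0.005],0,0],[[0,0.0004,0.003],0,0],[[0,0,0.001],0,0],[[0,0,0],0,0],[[0,0,0],0,0],[[0,0,0],0,0],[[0,0,0],0,0],[[0,0,0],0,0],[[0,0,0],0,0]])

```text
clock: 34.45
tool_pos: [0.5421, 0.1692, 0.0194]
tool_rot: [-3.076, -0.029, -1.432]
ft_force: [3.8, 1.2, 0.5]
grip_width: 0.216
```

```bash
python3 tc.py
```

```text
t 34.45 tray x -0.0020 y -0.0788 z 0.0194 yawerr 0.0003 roll -3.0760 pitch -0.0293 F tray x 3.9 y 0.7 z 0.5 grip 0.216
```

```bash
python3 look2.py pics/s10.png; python3 - <<'E'
import numpy as np,cv2
a=np.load("last.npz")["scene"]
cv2.imwrite("pics/s10b.png",cv2.resize(a[130:200,260:360,::-1],(800,560),interpolation=cv2.INTER_CUBIC))
E
```

```text
(no output)
```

View pics/s10b.png

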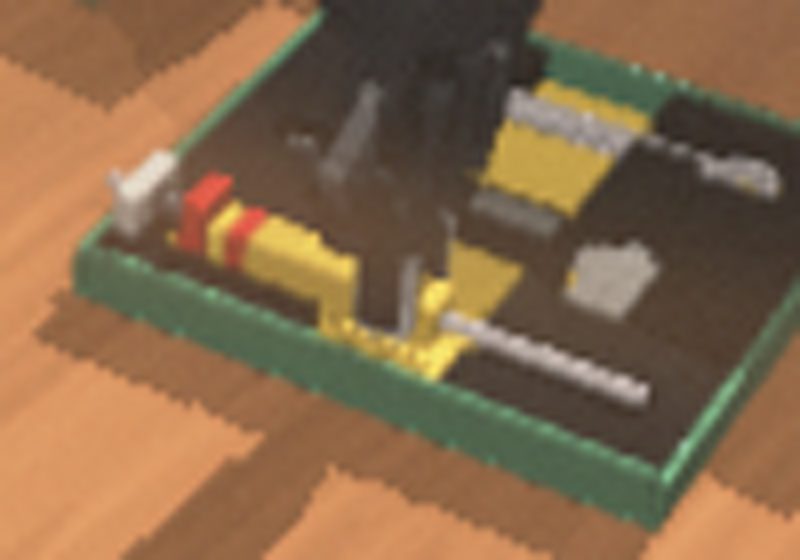

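Request:
jog_arm(plan=[[[0,0.0004,0.003],0,0],[[0,0.0002,0.002],0,0],[[0,0,0.001],0,0],[[0,0,0],0,0],[[0,0,0],0,0],[[0,0,0],0,0],[[0,0,0],0,0],[[0,0,0],0,0],[[0,0,0],0,0],[[0,0,0],0,0]])

```text
clock: 35.55
tool_pos: [0.5422, 0.169, 0.013]
tool_rot: [-3.076, -0.029, -1.431]
ft_force: [5.5, 0.9, 1.3]
grip_width: 0.217
```

```bash
python3 tc.py;python3 look2.py pics/s11.png; python3 - <<'E'
import numpy as np,cv2
a=np.load("last.npz")["scene"]
cv2.imwrite("pics/s11b.png",cv2.resize(a[130:200,260:360,::-1],(800,560),interpolation=cv2.INTER_CUBIC))
E
```

```text
t 35.55 tray x -0.0020 y -0.0790 z 0.0130 yawerr 0.0003 roll -3.0756 pitch -0.0294 F tray x 5.5 y 0.1 z 1.3 grip 0.217
```

View pics/s11b.png

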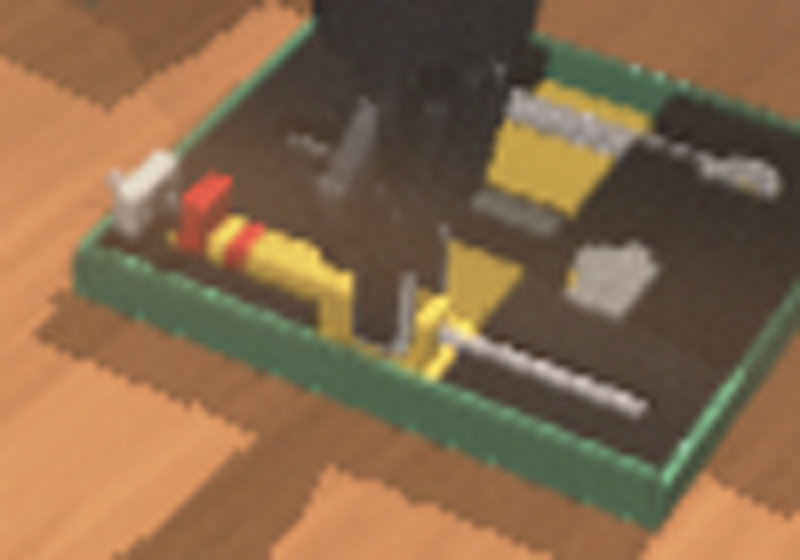

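Request:
jog_arm(plan=[[[0,0.0001,0.0012],0,0],[[0,0,0],0,0],[[0,0,0],0,0],[[0,0,0],0,0.36],[[0,0,0],0,0.36],[[0,0,0],0,0.36],[[0,0,0],0,0.36],[[0,0,-0.02],0,0.36],[[0,0,-0.03],0,0.36],[[0,0,-0.04],0,0.36]])

```text
clock: 36.65
tool_pos: [0.524, 0.1692, 0.0938]
tool_rot: [-3.107, -0.029, -1.431]
ft_force: [0.2, -0.8, -0.3]
grip_width: 0.361
```

Request:
jog_arm(plan=[[[0,0,-0.02],0,0.36],[[0.03,0,0],0,0.36],[[0.045,0,0],0,0.36],[[0.048,0,0],0,0.36],[[0.048,0,0],0,0.36],[[0.045,0,0],0,0.36],[[0.045,0,0],0,0.36],[[0.03,0,0],0,0.36],[[0.01,0,0],0,0.36],[[0,0,0],0,0.36]])

```text
clock: 37.65
tool_pos: [0.5663, -0.1362, 0.1282]
tool_rot: [-3.102, -0.027, -1.426]
ft_force: [-0.3, 1.1, -0.6]
grip_width: 0.358
```

```bash
python3 tc.py;python3 look2.py pics/s12.png; python3 - <<'E'
import numpy as np,cv2
d=np.load("last.npz");a=d["scene"];b=d["top"]
cv2.imwrite("pics/s12b.png",cv2.resize(a[125:205,260:370,::-1],(800,582),interpolation=cv2.INTER_CUBIC))
cv2.imwrite("pics/s12c.png",cv2.resize(b[135:235,120:220,::-1],(600,600),interpolation=cv2.INTER_CUBIC))
cv2.imwrite("pics/s12d.png",cv2.resize(a[:,:,::-1],(800,600)))
E
```

```text
t 37.65 tray x -0.0204 y -0.3847 z 0.1282 yawerr 0.0058 roll -3.1022 pitch -0.0270 F tray x -0.1 y 1.1 z -0.6 grip 0.358
```

View pics/s12b.png

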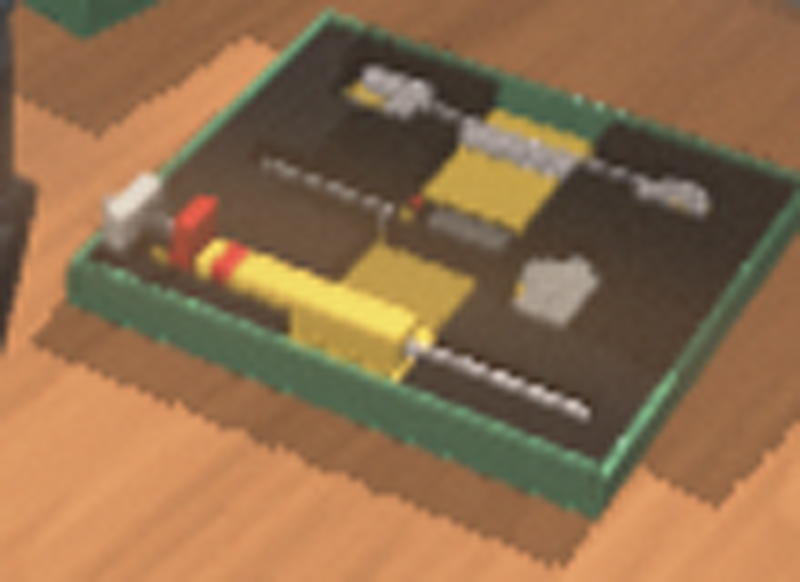

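View pics/s12c.png

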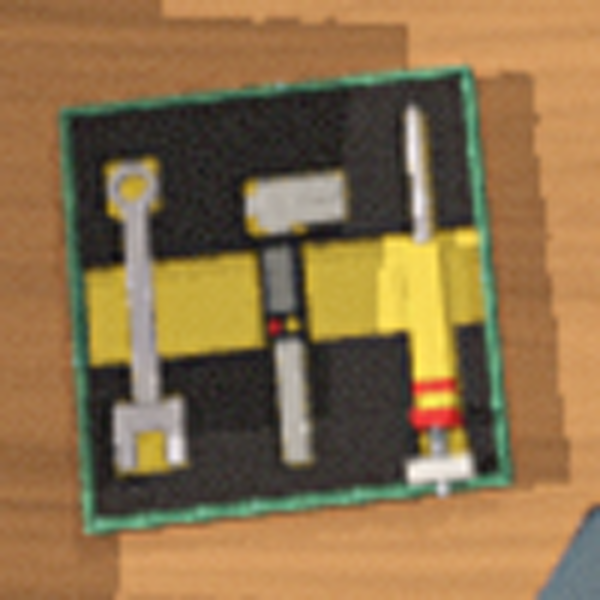

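View pics/s12d.png

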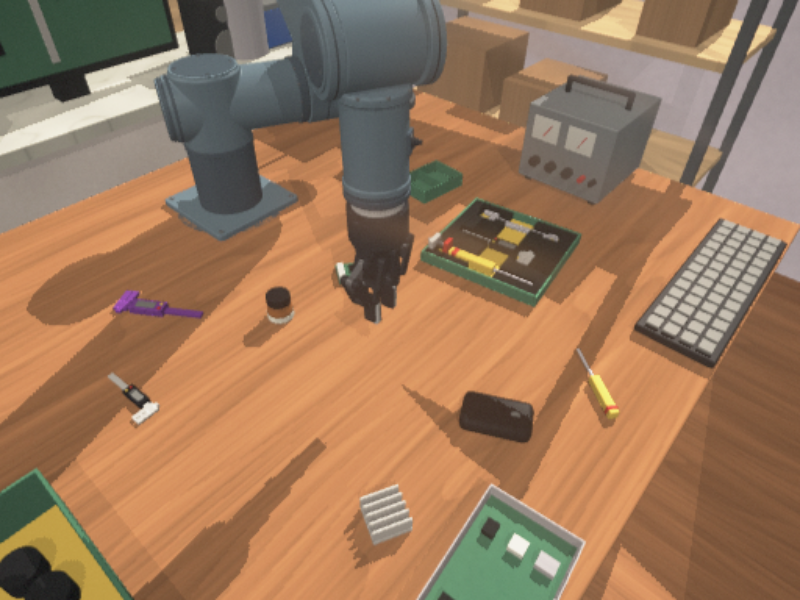

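```bash
python3 - <<'E'
from held import *
ims=dict(np.load("last.npz"))
def tcoord(p):
    D=np.array(p[:2])-[.5332,.2478];a=.139;return D@[np.cos(a),np.sin(a)],D@[-np.sin(a),np.cos(a)]
def tp(x,y,z):
    a=.139;return [.5332+x*np.cos(a)-y*np.sin(a),.2478+x*np.sin(a)+y*np.cos(a),z]
t=lambda n,win,fn,S: None
for n,win,S in(("top",(120,135,100,100),6),("scene",(260,125,110,80),7)):
    x0,y0,W,H=win;im=cv2.resize(ims[n][y0:y0+H,x0:x0+W,::-1],(W*S,H*S),interpolation=cv2.INTER_CUBIC)
    for name,y,z,x in(("spanner",.078,.011,0),("caliper",0,.013,0),("screwdriver",-.078,.016,.001)):
        q=tp(x,y,z);g=(cv2.resize(render(name,n,[q[0],q[1],.139,z],win),(W*S,H*S))>.5).astype(np.uint8)
        cs,_=cv2.findContours(g,cv2.RETR_LIST,cv2.CHAIN_APPROX_NONE);cv2.drawContours(im,cs,-1,(255,0,255),1)
    cv2.imwrite(f"pics/fin_{n}.png",im)
for nm,x,z in(("blade end seated",.096,.016),("blade end un-pushed",.092,.016),("keeper face",-.074,.032)):
    print(nm,proj("top",tp(x,-.078,z)),proj("scene",tp(x,-.078,z)))
for n in("top","scene"):
    for k in("screwdriver_tip","screwdriver_mid","keeper_face","caliper_mid","spanner_mid"):
        print(n,k,[(d["centre"],round(d["p"],2)) for d in spot_point(k,n)])
E
```

```text
blade end seated [188.1884 152.6907] [341.0488 181.9837]
blade end un-pushed [188.2919 153.8528] [339.7088 181.4543]
keeper face [191.9177 202.5295] [288.1242 156.6091]
top screwdriver_tip [([188.5, 151.2], 0.71), ([213.1, 116.5], 0.71), ([334.2, 132.1], 0.5), ([165.5, 189.3], 0.28), ([191.0, 180.7], 0.28)]
top screwdriver_mid [([189.3, 179.1], 0.56), ([228.4, 104.7], 0.43)]
top keeper_face [([193.0, 201.8], 0.55)]
top caliper_mid [([335.9, 300.8], 0.75), ([168.6, 183.0], 0.66), ([370.5, 253.5], 0.63)]
top spanner_mid [([143.5, 183.9], 0.75)]
scene screwdriver_tip [([368.8, 224.6], 0.53), ([320.4, 156.7], 0.31)]
scene screwdriver_mid [([380.9, 248.2], 0.8), ([309.4, 171.3], 0.54)]
scene keeper_face [([286.2, 158.5], 0.39)]
scene caliper_mid [([96.9, 198.5], 0.95), ([316.9, 158.6], 0.67), ([86.2, 254.8], 0.67), ([351.2, 153.7], 0.54)]
scene spanner_mid [([331.1, 147.1], 0.71)]
```

View pics/fin_top.png

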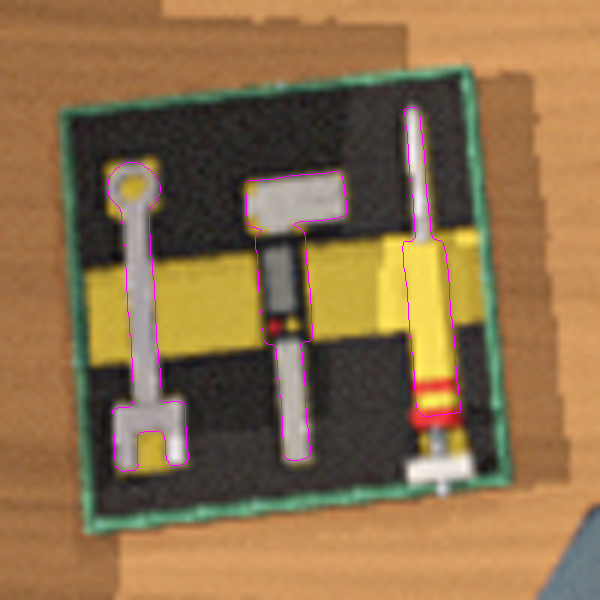

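View pics/fin_scene.png

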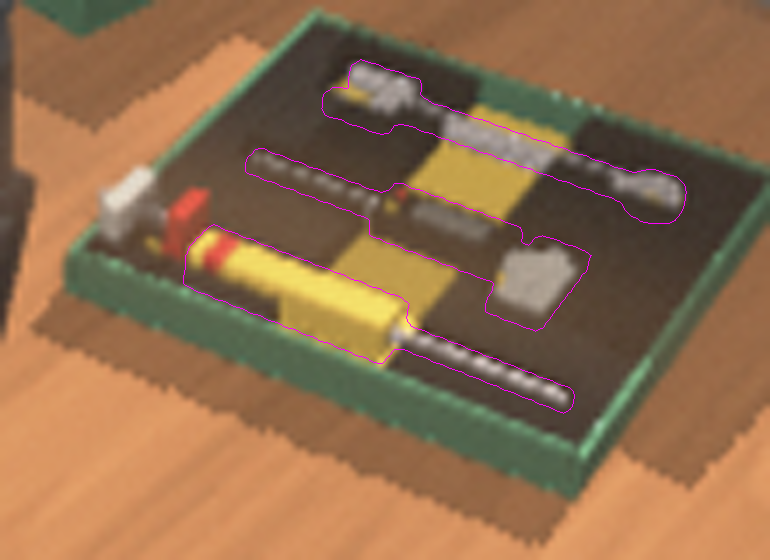

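```bash
python3 - <<'E'
from bench import manip
print(manip.hand_in())
E
```

```text
the job is handed in; nothing more can be done
None
```

I put the spanner, then the large black caliper, then the large yellow screwdriver into their own cut-outs, and handed the job in at about 38 s of the 70 s. The screwdriver's butt pushed the keeper back about 12 mm. I lowered it into the gap and let go, and the keeper now presses against its butt.

**Final checks:** In the top view, the outlines predicted for all three seated tools match the picture. The blade shows within about 1 to 2 px of the closed end of its slot, and the keeper's front face is about where it should be when it holds the screwdriver. The scene camera agrees to about 1 to 2 px. Most of each tool is hidden below the foam from that angle, so its heights are less certain.

**The rest of the desk:** I noticed no other object out of place. The circuit board was mostly hidden behind the gripper in the last scene view.

**What disagreed:**
- **Tool tilt:** the gripper leaned a few hundredths of a radian off vertical during the moves. I allowed for it when lowering.
- **Keeper travel:** at the 12 mm push, the measured force suggested a little more travel than the position did.
- **Caliper check:** before lowering, the scene-camera fit of the held caliper was about 6 mm off the robot's own position. I relied on the top-camera fit, and it went in without resistance.

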